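# Photograph the test slabs, then file them in the tilt-out bin

### The job

Lay every stone slab flat on the narrow raised rail in front of the camera and let go. With all of them lying there, half-press the white release key to its first click and hold it so for a good second to focus, then press it fully to take the picture. After that tip the yellow bin out, put all the slabs in it and push it back until it clicks fully shut, leaving the bottle, the steel disc and the wrench where they are.

Things in the scene. Friction and masses are not known exactly. Their poses are not given: they have to be found in the camera images.
- rail: Photo stand, fixed. Narrow bright aluminium rail on a blue-grey web: flat top 28 mm wide (x), 300 mm long (y), 45 mm above the table; the web, 14 mm thick, reaches down to the table. Origin on the table under the rail's middle, y along the rail, z up. A black camera on a column stands at x = +270 mm (105 mm wide, 157 mm high, lens front at x = +226 mm) and looks at the rail.
- console: Blue-grey control console, fixed: 100 x 130 x 45 mm (x, y, z), black top, with the white camera release key in the middle of its top. Origin at the centre of its underside. The small lamps and knobs on it are dummies.
- key_top (a point): Centre of the top of the white round release key (38 mm across), 62 mm above the table when up. Pressed straight down; springs back. Two stages in turn: the first 6 mm are soft (1 to 2.5 N), then the first click, a firm stop until about 7 N; above that a second stage gives way for another 5 mm (7 to 11 N) to the end stop.
- key_half (a joint): First stage of the key, m: 0 up, 0.006 at the first click (it stays there during the second stage).
- key_full (a joint): Second stage of the key, m: 0 until more than 7 N is applied, 0.005 when fully pressed.
- cabinet: Blue-grey cabinet, fixed, 145 deep x 212 wide x 150 mm high; it covers the yellow tilt-out bin from above, behind and at the sides. Its roof starts 4 mm behind the origin. Origin on the table under the middle of the bin's hinge line; x points into the cabinet (the bin opens towards -x), y along the hinge, z up.
- bin (a joint): Tilt of the yellow bin, rad: 0 shut, grows as its top tips forward (to the cabinet's -x), 0.8 at its stop. Hinge friction (0.15 N m) keeps it where it is left. A spring catch holds it shut: pulling it out, and pushing it in over the last 0.17 rad, takes about 3 to 7 N at the bar; within 0.08 it snaps to 0, short of that it is pushed out again.
- bin_hinge (a point): Middle of the hinge line, at the foot of the bin's front panel, 30 mm above the table. Axes turn with the bin: x to its back, y along the hinge, z up the panel. Inside: x 5 to 116, y -84 to 84, floor z = 5, front panel 98, side walls 95 to 40, back 27 mm high. Shut, it leaves a 14 mm slit. Tipped to 0.8, it opens upwards; the panel's top edge is then 70 mm in front of and 68 mm above the hinge.
- bin_bar (a point): Middle of the bin's round steel bar handle: 10 mm thick, 120 mm long along y, on two arms at y = -60 and +60 mm; 45 mm in front of the front panel and 22 mm above its top edge (x = -45, z = +120 mm in the bin_hinge frame), 150 mm above the table when shut. It can be pinched from above and turns between the fingers.
- slab0: Test slab, light grey stone, 56 x 36 x 18 mm (x, y, z), about 90 g, lying flat at the start. Origin at the centre of one 56 x 36 face (the underside at the start), z across the thickness. May be absent (None) from the start.
- slab0_mid (a point): Centre of slab0 (9 mm above its origin along its z); axes as slab0.
- slab1: Test slab, reddish brown stone, 56 x 36 x 18 mm (x, y, z), about 90 g, lying flat at the start. Origin at the centre of one 56 x 36 face (the underside at the start), z across the thickness. May be absent (None) from the start.
- slab1_mid (a point): Centre of slab1 (9 mm above its origin along its z); axes as slab1.
- slab2: Test slab, dark grey stone, 56 x 36 x 18 mm (x, y, z), about 90 g, lying flat at the start. Origin at the centre of one 56 x 36 face (the underside at the start), z across the thickness. May be absent (None) from the start.
- slab2_mid (a point): Centre of slab2 (9 mm above its origin along its z); axes as slab2.
- slab3: Test slab, sand-coloured stone, 56 x 36 x 18 mm (x, y, z), about 90 g, lying flat at the start. Origin at the centre of one 56 x 36 face (the underside at the start), z across the thickness. May be absent (None) from the start.
- slab3_mid (a point): Centre of slab3 (9 mm above its origin along its z); axes as slab3.
- wash_bottle: Bystander: white bottle with red cap, 60 mm across, 150 mm high; origin at the centre of its underside.
- load_cap: Bystander: stepped steel disc, 64 mm across, 34 mm high; origin at the centre of its underside.
- wrench: Bystander: steel wrench lying flat, 160 mm long along its x; origin at its middle.
Not all that is in view belongs to the job. Leave any green or orange look-alike of the slab2 alone.

How it is judged:
By the outcome, as a careful person would: the job done as asked, in the order asked, and still so for the second after the job is handed in, with the robot touching nothing.
Of slab0, slab1, slab2, slab3 only 3 to 4 are there at a start; the rules pass over those that are not, and their reading is None.
At some moment in a run one of slab0, slab1, slab2, slab3 may be knocked a few centimetres aside while the robot is not near it.
Once in a run the grip may slacken for a moment while it holds something.
It also fails if it takes over 210 s, if anything falls off the work surface, if the arm or the gripper's body presses on something with over 40 N, if the wrist force passes 120 N, or if a joint passes its speed limit or range.

### The arm

A 6-joint arm with a two-finger parallel gripper is mounted at the origin on the work surface. World frame = base frame: x ahead of the robot, y to its left, z up, the work surface at z = 0. Lengths are in mm, angles in rad, forces in N, time in s.
With the tool pointing down it reaches from about 350 to 950 mm from the base axis. Payload 17.4 kg.
Tool frame: the origin (TCP) lies at the very end of the fingers, on their centre line; the grasp point (between the pads) lies 19 mm behind it; z points along the fingers, y is the direction in which the jaws open and shut (so a half turn about z gives the same grasp; the last joint's range is limited). The gripper opens to 93 mm and grips with 3 to 60 N. Pads are 15 mm wide; open, the fingers measure 128 mm over their backs; the gripper's body (75 mm by 188 mm) begins 65 mm behind the grasp point.
Start: joints at [-1.146, 0.116, 1.442, -0, 1.584, -0.038], TCP at [301.349, -604.004, 218.646] pointing down, gripper open.
Joint ranges: [-2.83, 2.83], [-0.83, 2.19], [0.07, 2.5], [-1.14, 4.28], [0.01, 3], [-2.97, 2.97]. Speed limits (rad/s): [1.89, 1.89, 2.22, 3.14, 3.14, 3.14].

### API

Orientations are given as a unit quaternion [x, y, z, w].
In Python, from bench import env gives the robot as it stands.
- The arm moves only by the shell command python3 -m crank 'ROWS' [OPENING]. ROWS is JSON, one flat list of numbers, 4 for each row, row after row: the shift along the tool's x, y, z in m, then the turn about the tool's z in degrees. A call has 1 to 5 rows; each row shifts and turns the commanded pose from where the row before left it, along the tool's axes as they then stand; what a row does not reach is not made up. A row lasts 1/10 s, in which the tool goes at most 50 mm and 8.59 degrees, less where a joint would pass 70% of its speed; a pose out of reach is approached as far as the arm can. A call with a gripper value outside its range is refused whole. OPENING is the finger opening in m, from 0 to 0.093, set as the call begins (- or left out, the last holds). The fingers move at their own pace and stop on an object; the grip force is fixed at half the most. Time passes only in rows, so rows that do not move let the fingers close. It gives the time, the measured TCP pose, the force and the opening at its end, in the units of the state.
- env.observe(): the state, without advancing time (a new reading comes with each control period).
- env.capture(name): name is "scene" or "top" or "wrist"; returns the picture (480x640x3 uint8, red, green, blue); there is no depth.
- env.camera_params(name): a dict with "fovy" (degrees; the focal length in pixels is half the picture's height over the tangent of half this angle, whatever the lens; pixels are square), "cx", "cy" (the principal point, pixels), "pose" (4x4, takes a point from camera to world coordinates). Camera axes: x right, y down, z forward; pixel columns grow to the right and rows downward; lengths in mm; the calibration is good to about 2 mm. A picture is of the moment at which its call begins: read the wrist's pose just before it. camera_params takes no time and is no camera call; for the wrist camera it gives the pose at the moment of the call.
- env.job_done(): hands the job in, once; it reports no verdict.
Trained networks look in the newest picture that a camera, given by its name, has taken for a name from the list of things; names that differ only in an ending like _2 or _b are one class to them, and where a whole thing is asked for, a point or a joint stands for the part that bears it (a point fixed in the world has none). Each returns a list of dicts, best first, with "score" (0 to 1); they miss things now and then, are a little off and sometimes report something else, mostly with a low value. They report only what shows in the picture. A call takes as long as a camera call. They do not tell look-alikes from the thing itself.
- env.find_in(name, camera): "centre" ([column, row] in pixels, amid what is visible of it).
The state is a dict: "t": time; "joint_positions": joint angles; "qvel": joint speeds; "tau": joint torques, N m; "tool_pos": TCP position; "ee_rot": TCP orientation; "contact_force": force on the tool from outside, world axes, zero at the start; "wrist_torque": the same for the moment, N m; "gripper_width": finger opening in mm.
Only numpy, scipy, OpenCV 4.12 (cv2) and the standard library are available. Lean on these libraries where they do the work, as an engineer would, in place of code of your own. Each camera call takes 0.05 s, during which the arm holds its last target.

## Working session

There is one attempt and no reset: what is moved stays moved. The work goes in short steps, Python scripts to look and compute and a shell command to move; the robot and the scene stay as the last step left them, time stands still between calls to the robot, and variables do not carry over. Pictures are saved under pics/ and viewed, and the job is handed in when it is done.

```bash
ls; mkdir -p pics; python3 - <<'E'
from bench import env
import cv2
print(env.observe())
for n in ("scene","top","wrist"):
    p=env.camera_params(n);print(n,p)
    im=env.capture(n);cv2.imwrite(f"pics/{n}0.png",im[:,:,::-1])
E
```

```text
pics
{'t': 0.0, 'joint_positions': array([-1.14583848e+00,  1.16466034e-01,  1.44230241e+00,  6.96083436e-06,
        1.58398636e+00, -3.77855364e-02]), 'qvel': array([-0.00099995, -0.00164917, -0.00034635,  0.00101781, -0.00109292,
       -0.0013337 ]), 'tau': array([ 3.99352022e-03, -7.21249509e+01, -6.22606015e+01,  7.80689833e-02,
        2.34415306e-02, -8.81829828e-05]), 'tool_pos': array([ 301.23638086, -603.81222903,  217.89556823]), 'ee_rot': array([ 9.73352590e-01,  2.29312883e-01, -1.08371447e-04, -5.70889297e-04]), 'contact_force': array([0.39627121, 0.39136325, 0.776606  ]), 'wrist_torque': array([-0.04546139, -0.06024243,  0.02587023]), 'gripper_width': 93.15047301098633}
scene {'fovy': 50.45734459932456, 'cx': 317.91011810196886, 'cy': 230.15530548404348, 'pose': array([[-5.52643329e-01,  5.78551990e-01, -5.99885777e-01,
         1.23731769e+03],
       [ 8.33368975e-01,  3.91415022e-01, -3.90244066e-01,
         4.32294677e+02],
       [ 9.02782352e-03, -7.15591975e-01, -6.98460180e-01,
         9.37767221e+02],
       [ 0.00000000e+00,  0.00000000e+00,  0.00000000e+0
[... 198 characters left out ...]
3e+02],
       [-9.99482065e-01,  2.59981465e-02,  1.89657196e-02,
        -2.25978291e+01],
       [-2.26151907e-02, -1.48164067e-01, -9.88704183e-01,
         1.11444533e+03],
       [ 0.00000000e+00,  0.00000000e+00,  0.00000000e+00,
         1.00000000e+00]])}
wrist {'fovy': 70.75361637670272, 'cx': 319.35683648858696, 'cy': 237.83010570276045, 'pose': array([[ 4.47726356e-01, -8.62742320e-01, -2.34982550e-01,
         3.66440811e+02],
       [-8.94169929e-01, -4.32317713e-01, -1.16453997e-01,
        -5.72009546e+02],
       [-1.11732705e-03,  2.62253854e-01, -9.64998273e-01,
         3.83861358e+02],
       [ 0.00000000e+00,  0.00000000e+00,  0.00000000e+00,
         1.00000000e+00]])}
```

View pics/scene0.png

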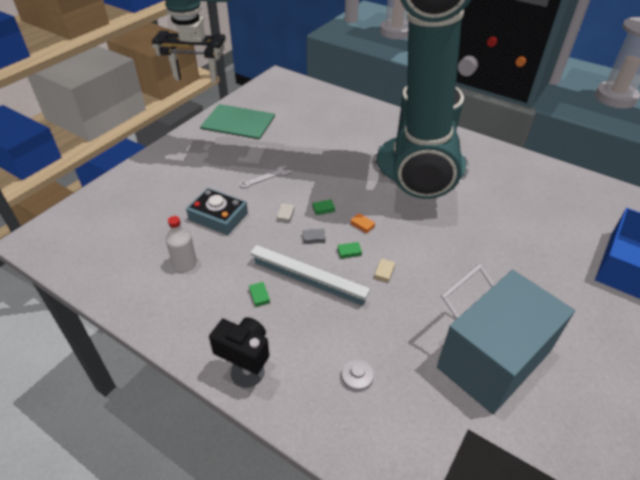

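View pics/top0.png

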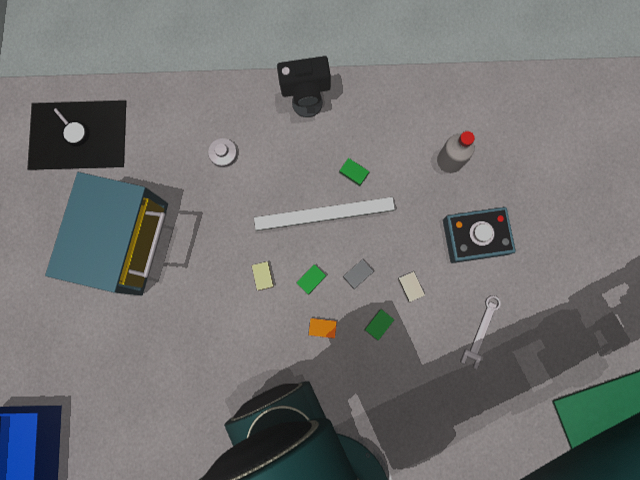

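View pics/wrist0.png

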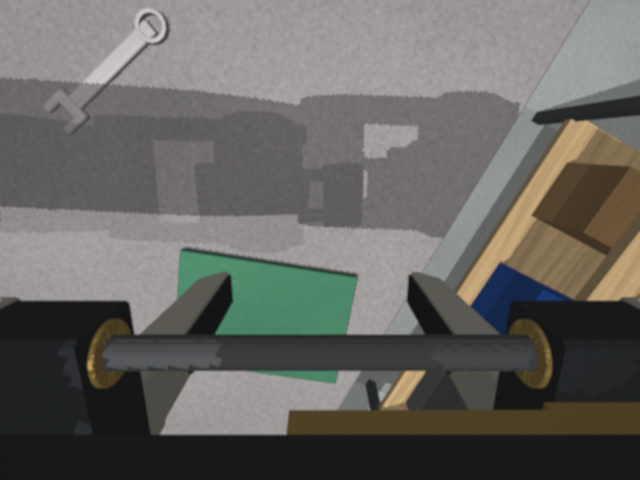

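The top view shows the sand slab (262,275), dark grey slab (359,274) and light grey slab (412,287). The look-alikes are three green and one orange. The rail runs (255,223)–(394,205), the console key is at (482,233) and the bin bar at (153,245). I see no brown slab.

```bash
cat > h.py <<'E'
import numpy as np, cv2
from scipy.spatial.transform import Rotation as R
from bench import env
def K(n):
    p=env.camera_params(n); f=240/np.tan(np.radians(p["fovy"])/2); return p,f
def px2w(n,uv,z,P=None):
    p,f=P or K(n); T=p["pose"]; uv=np.atleast_2d(uv).astype(float)
    d=np.c_[(uv[:,0]-p["cx"])/f,(uv[:,1]-p["cy"])/f,np.ones(len(uv))]@T[:3,:3].T
    o=T[:3,3]; return o+d*((z-o[2])/d[:,2])[:,None]
def w2px(n,X,P=None):
    p,f=P or K(n); T=p["pose"]; c=(np.atleast_2d(X)-T[:3,3])@T[:3,:3]
    return np.c_[c[:,0]/c[:,2]*f+p["cx"],c[:,1]/c[:,2]*f+p["cy"]]
def save(n,name,box=None,s=1):
    im=env.capture(n)[:,:,::-1].copy()
    o=im
    if box: x0,y0,x1,y1=box; o=im[y0:y1,x0:x1]
    if s!=1: o=cv2.resize(o,None,fx=s,fy=s,interpolation=cv2.INTER_CUBIC)
    cv2.imwrite(f"pics/{name}.png",o); return im
def st():
    o=env.observe(); Rm=R.from_quat(o["ee_rot"]).as_matrix()
    yaw=np.degrees(np.arctan2(Rm[1,1],Rm[0,1]))  # world direction of jaw (tool y)
    return o,Rm,yaw
def go(x,y,z,jaw=None):
    """print remaining shift in tool axes (m, after turning) and turn (deg) to reach; jaw = world angle of jaw axis deg (mod 180)"""
    o,Rm,yaw=st(); t=0
    if jaw is not None:
        d=(jaw-yaw+90)%180-90   # world ccw
        t=-d                    # tool z down
    d=np.array([x,y,z])-o["tool_pos"]
    Rn=Rm@R.from_euler('z',t,degrees=True).as_matrix()
    print("t",round(o["t"],2),"turn",round(t,2),"shift now-axes",np.round(Rm.T@d/1000,4),"after turn",np.round(Rn.T@d/1000,4),"q6",round(o["joint_positions"][5],2),"yaw",round(yaw,1),"pos",np.round(o["tool_pos"],1),"F",np.round(o["contact_force"],1),"w",round(o["gripper_width"],1))
E
python3 - <<'E'
from h import *
im=cv2.imread("pics/top0.png")
o=cv2.resize(im[180:350,220:480],None,fx=3,fy=3,interpolation=cv2.INTER_CUBIC);cv2.imwrite("pics/crop1.png",o)
o=cv2.resize(im[160:310,30:220],None,fx=4,fy=4,interpolation=cv2.INTER_CUBIC);cv2.imwrite("pics/crop2.png",o)
E
```

```text
(no output)
```

View pics/crop1.png

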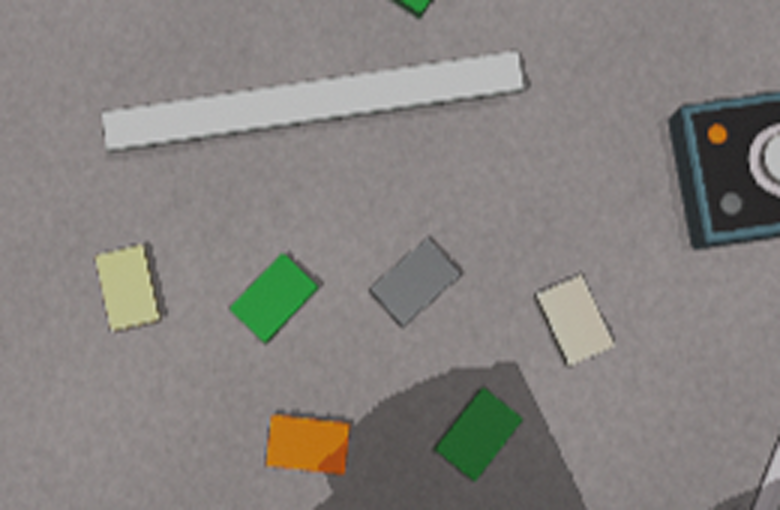

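View pics/crop2.png

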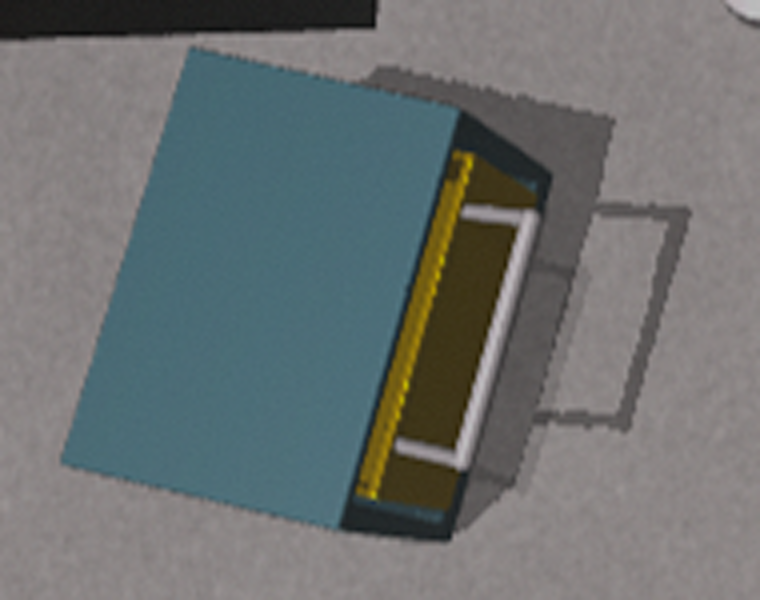

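```bash
cat > seg.py <<'E'
from h import *
def slabs(im,boxes,z=18):
    for k,(u,v,r) in boxes.items():
        s=4; c=cv2.resize(im[v-r:v+r,u-r:u+r],None,fx=s,fy=s,interpolation=cv2.INTER_LINEAR)
        lab=cv2.cvtColor(c,cv2.COLOR_BGR2LAB).astype(int); m0=lab[s*r,s*r]
        ctr=np.median(lab[s*r-10:s*r+10,s*r-10:s*r+10].reshape(-1,3),0)
        m=(np.abs(lab-ctr)@np.array([.6,1,1])<14).astype(np.uint8)
        n,l,stt,_=cv2.connectedComponentsWithStats(m); m=(l==l[s*r,s*r]).astype(np.uint8)
        m=cv2.morphologyEx(m,cv2.MORPH_CLOSE,np.ones((5,5)))
        cs,_=cv2.findContours(m,0,2); cc=max(cs,key=cv2.contourArea)
        pts=cc[:,0]/s+[u-r,v-r]-0.5+0.5/s
        w=px2w("top",pts,z)[:,:2].astype(np.float32)
        (cx,cy),(a,b),an=cv2.minAreaRect(w)
        if a<b: an+=90; a,b=b,a
        print(k,"c",round(cx,1),round(cy,1),"size",round(a,1),round(b,1),"long axis deg",round((an+90)%180-90,1))
E
python3 - <<'E'
from seg import *
im=cv2.imread("pics/top0.png")
slabs(im,{"sand":(262,275,30),"dark":(359,274,30),"light":(412,287,30)})
c=np.array([[103,113],[107,150],[520,52],[525,90]])/3+[220,180]
w=px2w("top",c,45); print("rail",w[:,:2].round(1),w.mean(0))
e=(w[0]+w[1])/2-(w[2]+w[3])/2; print(np.linalg.norm(e),np.degrees(np.arctan2(e[1],e[0])))
b=px2w("top",[[163,213.75],[145.5,276.25]],150);print("bar",b,np.linalg.norm(b[0]-b[1]))
print("key",px2w("top",[[482,233]],62))
c=np.array([[190,47],[458,108],[340,528],[62,462]])/4+[30,160]
print("roof",px2w("top",c,150)[:,:2].round(1))
E
```

```text
sand c 463.6 122.6 size 53.5 34.3 long axis deg 11.8
dark c 461.3 -86.9 size 69.8 50.2 long axis deg -55.2
light c 432.1 -197.4 size 54.7 34.4 long axis deg 22.0
rail [[ 585.   134.3]
 [ 558.2  131.6]
 [ 621.1 -163.8]
 [ 593.4 -166.1]] [589.43058742 -16.01652953  45.        ]
300.06035946521104 96.82863510590421
bar [[576.70380505 296.424709   150.        ]
 [456.20821819 327.24746883 150.        ]] 124.37535518039263
key [[ 536.32654384 -341.41361119   62.        ]]
roof [[665.8 468. ]
 [631.1 334.1]
 [427.7 384.8]
 [462.4 520.1]]
```

```bash
python3 - <<'E'
from h import *
c=np.array([[430,237],[462,271],[404,325],[369,290]])/3+[220,180]-0.33
w=px2w("top",c,18)[:,:2];print(w.round(1),w.mean(0))
for i in range(4):
    e=w[(i+1)%4]-w[i];print(np.linalg.norm(e),np.degrees(np.arctan2(e[1],e[0])))
m=w.mean(0)
go(m[0],m[1],120,41)
E
```

```text
[[ 494.   -96.2]
 [ 468.9 -118.2]
 [ 431.4  -75.5]
 [ 457.   -51.3]] [462.83166366 -85.3070197 ]
33.32104840123161 -138.72073599383575
56.86285127773391 131.28565206269855
35.17714177482768 43.40001678898432
58.193249196968836 -50.518534449050584
t 0.15 turn 75.52 shift now-axes [ 0.3761 -0.3918  0.0985] after turn [-0.2853 -0.4621  0.0985] q6 -0.04 yaw -63.5 pos [ 301.3 -603.9  218.1] F [-0.7  0.   0.2] w 93.2
```

```bash
python3 -m crank '[0.0251,-0.0261,0,0, 0.0251,-0.0261,0,0, 0.0251,-0.0261,0,0, 0.0251,-0.0261,0,0, 0.0251,-0.0261,0,0]' 0.07
python3 -m crank '[0.0251,-0.0261,0,0, 0.0251,-0.0261,0,0, 0.0251,-0.0261,0,0, 0.0251,-0.0261,0,0, 0.0251,-0.0261,0,0]'
python3 -m crank '[0.0251,-0.0261,0,0, 0.0251,-0.0261,0,0, 0.0251,-0.0261,0,0, 0.0251,-0.0261,0,0, 0.0251,-0.0261,0,0]'
python3 -m crank '[0,0,0.01,8.4,0,0,0.01,8.4,0,0,0.01,8.4,0,0,0.01,8.4,0,0,0.01,8.4]'
python3 -m crank '[0,0,0.01,8.4,0,0,0.01,8.4,0,0,0.01,8.4,0,0,0.01,8.4,0,0,0.0,0]'
python3 - <<'E'
from h import *
go(462.8,-85.3,120,41)
save("wrist","w1")
E
```

```text
t: 0.65
tool_pos: [355.5, -429.8, 218.4]
ee_rot: [0.973, 0.229, -0.0, -0.0]
contact_force: [0.4, -1.0, 0.4]
gripper_width: 70.4
t: 1.15
tool_pos: [409.5, -256.9, 218.5]
ee_rot: [0.973, 0.229, 0.0, -0.0]
contact_force: [0.1, 0.3, 0.1]
gripper_width: 70.1
t: 1.65
tool_pos: [463.5, -84.1, 218.6]
ee_rot: [0.973, 0.229, 0.0, 0.0]
contact_force: [0.3, 0.2, 0.0]
gripper_width: 70.0
t: 2.15
tool_pos: [463.3, -85.5, 168.1]
ee_rot: [0.99, -0.138, -0.0, -0.0]
contact_force: [0.5, 0.1, 0.3]
gripper_width: 70.0
t: 2.65
tool_pos: [462.8, -85.4, 127.3]
ee_rot: [0.909, -0.417, -0.001, 0.0]
contact_force: [-0.3, 0.3, 0.2]
gripper_width: 70.1
t 2.65 turn -0.24 shift now-axes [-0.0001 -0.0001  0.0073] after turn [-0.0001 -0.0001  0.0073] q6 2.19 yaw -139.2 pos [462.8 -85.4 127.3] F [-0.3  0.3  0.2] w 70.1
```

View pics/w1.png

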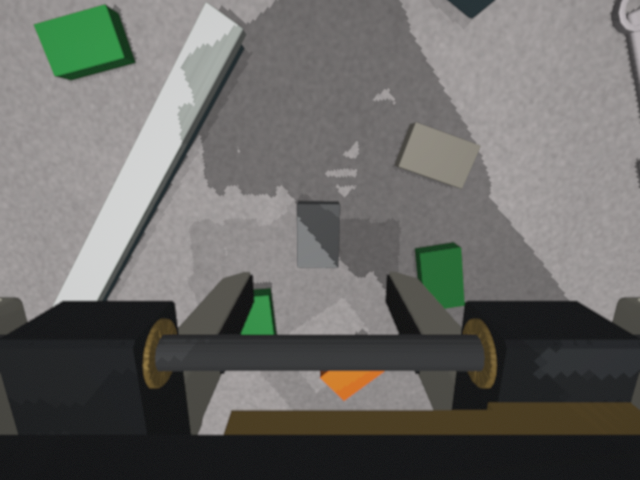

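The wrist view shows the dark slab straight between the fingers, spanning (297–339, 202–268) and aligned with the jaws.

```bash
python3 - <<'E'
from h import *
print(px2w("wrist",[[318,235],[318,203],[318,268]],18), w2px("wrist",[[462.8,-85.4,18]]))
E
python3 -m crank '[0,0,0.03,0,0,0,0.03,0,0,0,0.03,0,0,0,0.02,0,0,0,0.0145,0]'
python3 -m crank '[0,0,0,0,0,0,0,0]'
python3 -m crank '[0,0,0,0,0,0,0,0,0,0,0,0,0,0,0,0,0,0,0,0]' 0.02
```

```text
[[ 463.93142211  -85.28650048   18.        ]
 [ 481.84936409 -105.81402929   18.        ]
 [ 444.4596862   -62.97888163   18.        ]] [[319.09697758 235.75442075]]
t: 3.2
tool_pos: [463.3, -85.6, 3.3]
ee_rot: [0.911, -0.413, -0.0, 0.0]
contact_force: [0.7, -0.7, -0.2]
gripper_width: 70.1
t: 3.4
tool_pos: [463.9, -85.7, 5.1]
ee_rot: [0.91, -0.415, 0.0, -0.0]
contact_force: [-0.1, -0.1, 0.4]
gripper_width: 69.9
t: 3.9
tool_pos: [463.5, -85.6, 4.3]
ee_rot: [0.91, -0.415, 0.0, -0.0]
contact_force: [-2.1, 0.7, 2.5]
gripper_width: 35.8
```

```bash
python3 -m crank '[0,0,-0.03,0,0,0,-0.04,0,0,0,-0.04,0,0,0,-0.01,0,0,0,0,-8.5]'
python3 -m crank '[0,0,0,-8.5,0,0,0,-8.5,0,0,0,-8.5,0,0,0,-8.5,0,0,0,-8.5]'
python3 -m crank '[0,0,0,-8.5,0,0,0,-8.5,0,0,0,-8.5,0,0,0,-8.5,0,0,0,-8.5]'
python3 -m crank '[0,0,0,-8.5,0,0,0,-8.5,0,0,0,-8.5,0,0,0,-8.5,0,0,0,-8.5]'
python3 -m crank '[0,0,0,-8.5,0,0,0,0]'
python3 - <<'E'
from h import *
go(589.4,-16,100,6.83)
E
```

```text
t: 4.4
tool_pos: [464.2, -85.8, 126.1]
ee_rot: [0.938, -0.347, 0.002, -0.0]
contact_force: [0.2, -0.4, -1.8]
gripper_width: 35.7
t: 4.9
tool_pos: [463.2, -85.5, 123.3]
ee_rot: [1.0, 0.02, -0.0, -0.0]
contact_force: [0.2, 0.2, -1.7]
gripper_width: 35.9
t: 5.4
tool_pos: [463.2, -85.5, 123.3]
ee_rot: [0.925, 0.381, -0.0, -0.0]
contact_force: [0.4, 0.6, -1.4]
gripper_width: 35.5
t: 5.9
tool_pos: [463.2, -85.5, 123.3]
ee_rot: [0.724, 0.69, -0.0, -0.0]
contact_force: [0.3, -0.3, -0.9]
gripper_width: 36.1
t: 6.1
tool_pos: [463.2, -85.5, 123.4]
ee_rot: [0.672, 0.741, -0.0, -0.0]
contact_force: [-0.6, -0.2, -1.3]
gripper_width: 36.3
t 6.1 turn -1.25 shift now-axes [0.0569 0.1324 0.0233] after turn [0.054  0.1336 0.0233] q6 -0.33 yaw 5.6 pos [463.2 -85.5 123.4] F [-0.6 -0.2 -1.3] w 36.3
```

```bash
python3 -m crank '[0,0,0,-1.25,0.0135,0.0334,0.006,0,0.0135,0.0334,0.006,0,0.0135,0.0334,0.006,0,0.0135,0.0334,0.006,0]'
python3 -m crank '[0,0,0.02,0,0,0,0.01,0,0,0,0,0]'
python3 - <<'E'
from h import *
go(589.4,-16,50.5,6.83)
save("wrist","w2")
E
```

```text
t: 6.6
tool_pos: [591.0, -15.6, 99.5]
ee_rot: [0.666, 0.746, -0.0, -0.0]
contact_force: [0.4, 0.4, -1.1]
gripper_width: 35.6
t: 6.9
tool_pos: [588.7, -16.5, 68.3]
ee_rot: [0.665, 0.746, -0.001, -0.001]
contact_force: [0.4, 0.7, -2.1]
gripper_width: 35.5
t 6.9 turn -0.26 shift now-axes [0.0004 0.0008 0.0178] after turn [0.0004 0.0008 0.0178] q6 -0.19 yaw 6.6 pos [588.7 -16.5  68.3] F [ 0.4  0.7 -2.1] w 35.5
```

View pics/w2.png

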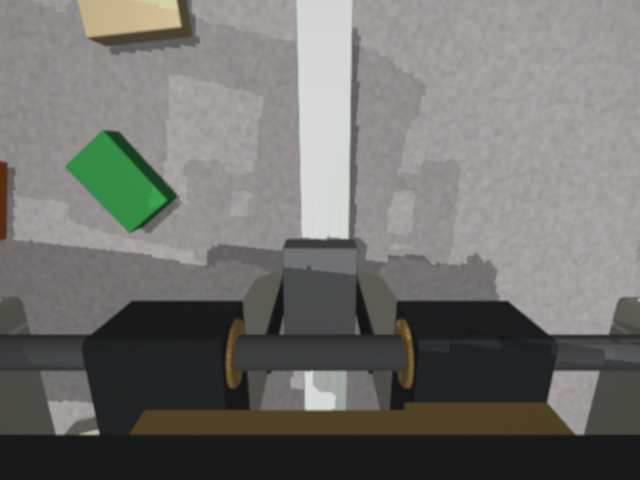

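The dark slab is held over the rail: slab columns 284–357, rail columns 301–352 just beyond it. I'll check the lateral offset.

```bash
python3 - <<'E'
from h import *
# rail local coords of seen edges
th=np.radians(6.83); ex=np.array([np.cos(th),np.sin(th)]); ey=np.array([-np.sin(th),np.cos(th)])
for uv in [(297,3),(352,3),(299,120),(351,120),(302,225),(352,225)]:
    w=px2w("wrist",[uv],45)[0][:2]-[589.4,-16]; print(uv,round(w@ex,1),round(w@ey,1))
for uv in [(284,248),(357,248)]:
    w=px2w("wrist",[uv],68+14)[0][:2]-[589.4,-16]; print("slab",uv,round(w@ex,1),round(w@ey,1))
o=env.observe();w=o["tool_pos"][:2]-[589.4,-16];print(w@ex,w@ey)
E
```

```text
(297, 3) -10.8 139.4
(352, 3) 16.3 139.3
(299, 120) -10.8 84.9
(351, 120) 17.0 84.9
(302, 225) -10.1 27.5
(352, 225) 18.8 27.4
slab (284, 248) -16.9 24.8
slab (357, 248) 17.8 24.7
-0.3247522361633168 -0.6548731736973403
```

```bash
python3 -m crank '[0,0.003,0.006,0,0,0,0.006,0,0,0,0.003,0,0,0,0.002,0,0,0,0,0]'
python3 - <<'E'
from h import *
go(592,-15.7,49.5,6.83)
E
```

```text
t: 7.45
tool_pos: [592.7, -16.2, 52.9]
ee_rot: [0.665, 0.747, -0.0, -0.0]
contact_force: [0.5, -0.4, -1.2]
gripper_width: 35.8
t 7.45 turn -0.17 shift now-axes [ 0.0005 -0.0006  0.0034] after turn [ 0.0005 -0.0006  0.0034] q6 -0.19 yaw 6.7 pos [592.7 -16.2  52.9] F [ 0.5 -0.4 -1.2] w 35.8
```

```bash
python3 -m crank '[0,0,0.002,0,0,0,0.001,0,0,0,0,0]'
python3 -m crank '[0,0,0.001,0,0,0,0,0]'
```

```text
t: 7.75
tool_pos: [592.8, -16.1, 50.0]
ee_rot: [0.665, 0.747, -0.0, -0.0]
contact_force: [-0.1, -0.5, -1.3]
gripper_width: 35.6
t: 7.95
tool_pos: [593.0, -16.1, 49.4]
ee_rot: [0.665, 0.747, 0.0, 0.0]
contact_force: [-0.8, 0.7, 1.9]
gripper_width: 35.8
```

```bash
python3 -m crank '[0,0,0,0,0,0,0,0,0,0,0,0,0,0,0,0]' 0.06
python3 -m crank '[0,0,-0.02,0,0,0,-0.03,0,0,0,-0.03,0,0,0,-0.02,0,0,0,0,0]'
python3 - <<'E'
from seg import *
im=save("top","t1",(220,180,480,350),3)
cv2.imwrite("pics/t1full.png",im)
slabs(im,{"sand":(262,275,30),"light":(412,287,30)})
go(463.6,122.6,120,101.8)
E
```

```text
t: 8.35
tool_pos: [592.9, -16.1, 49.1]
ee_rot: [0.665, 0.747, 0.0, -0.0]
contact_force: [-0.3, -0.0, 0.0]
gripper_width: 58.8
t: 8.85
tool_pos: [594.0, -16.2, 152.4]
ee_rot: [0.665, 0.747, 0.001, 0.002]
contact_force: [0.6, 0.8, 0.1]
gripper_width: 60.0
sand c 465.0 92.9 size 129.0 68.2 long axis deg -0.9
light c 432.2 -197.4 size 54.7 34.3 long axis deg 21.7
t 8.9 turn 84.87 shift now-axes [ 0.1529 -0.1128  0.0299] after turn [-0.0987 -0.1624  0.0299] q6 -0.19 yaw 6.7 pos [593.3 -16.1 150.2] F [-1.  -0.8  0.3] w 59.7
```

View pics/t1.png

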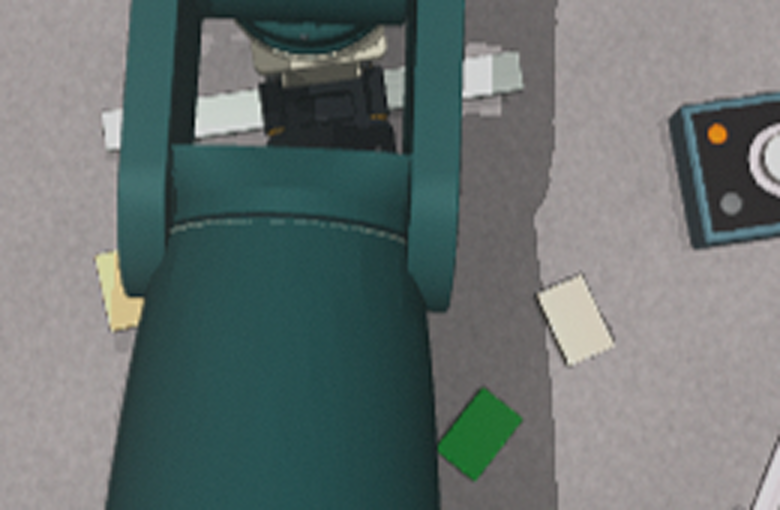

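Sand and light slabs are unmoved; the arm hides the rest. Next is the sand slab.

```bash
python3 -m crank '[0.0306,-0.0226,0,0,0.0306,-0.0226,0,0,0.0306,-0.0226,0,0,0.0306,-0.0226,0,0,0.0306,-0.0226,0,0]'
python3 -m crank '[0,0,0.003,8.49,0,0,0.003,8.49,0,0,0.003,8.49,0,0,0.003,8.49,0,0,0.003,8.49]'
python3 -m crank '[0,0,0.003,8.49,0,0,0.003,8.49,0,0,0.003,8.49,0,0,0.003,8.49,0,0,0.003,8.49]'
python3 -m crank '[0,0,0,0]'
python3 - <<'E'
from h import *
go(463.6,122.6,4,101.8)
save("wrist","w3")
print(w2px("wrist",[[463.6,122.6,18]]))
E
```

```text
t: 9.4
tool_pos: [461.2, 123.5, 147.5]
ee_rot: [0.665, 0.747, -0.001, -0.001]
contact_force: [0.3, 1.6, 0.4]
gripper_width: 60.0
t: 9.9
tool_pos: [462.3, 122.7, 132.5]
ee_rot: [0.892, 0.453, -0.001, -0.0]
contact_force: [-0.5, -0.4, -0.3]
gripper_width: 60.1
t: 10.4
tool_pos: [462.3, 122.6, 117.4]
ee_rot: [0.995, 0.099, -0.001, 0.0]
contact_force: [0.6, -0.0, 0.8]
gripper_width: 60.2
t: 10.5
tool_pos: [462.2, 122.6, 117.4]
ee_rot: [0.995, 0.101, -0.001, 0.0]
contact_force: [0.1, 0.3, 0.0]
gripper_width: 60.1
t 10.5 turn -0.19 shift now-axes [0.0016 0.0003 0.1134] after turn [0.0016 0.0003 0.1134] q6 1.57 yaw -78.4 pos [462.2 122.6 117.4] F [0.1 0.3 0. ] w 60.1
[[319.05163321 236.66036452]]
```

View pics/w3.png

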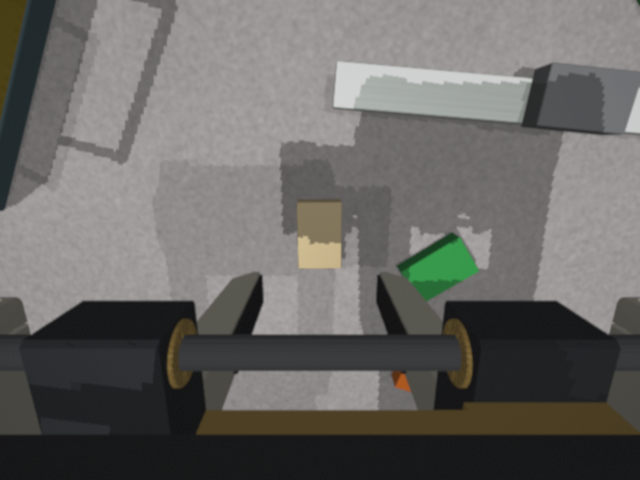

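Sand slab is centred at (319,234); the dark slab lies flat on the rail at (580,98).

```bash
python3 -m crank '[0.0016,0,0.03,0,0,0,0.03,0,0,0,0.03,0,0,0,0.018,0,0,0,0.005,0]'
python3 -m crank '[0,0,0,0,0,0,0,0,0,0,0,0,0,0,0,0,0,0,0,0]' 0.02
python3 -m crank '[0,0,-0.03,0,0,0,-0.04,0,0,0,-0.04,0,0,0,-0.01,0,0,0,0,-8.5]'
python3 -m crank '[0,0,0,-8.5,0,0,0,-8.5,0,0,0,-8.5,0,0,0,-8.5,0,0,0,-8.5]'
python3 -m crank '[0,0,0,-8.5,0,0,0,-8.5,0,0,0,-8.5,0,0,0,-8.5,0,0,0,0]'
python3 - <<'E'
from h import *
th=np.radians(6.83); ey=np.array([-np.sin(th),np.cos(th)]); c=np.array([592.4,-15.7])+ey*85
print(c);go(c[0],c[1],100,6.83)
E
```

```text
t: 11.05
tool_pos: [463.1, 122.8, 3.8]
ee_rot: [0.995, 0.105, -0.002, 0.0]
contact_force: [-0.3, -0.2, -0.4]
gripper_width: 60.2
t: 11.55
tool_pos: [465.0, 123.2, 7.1]
ee_rot: [0.995, 0.103, 0.001, -0.0]
contact_force: [-1.6, -0.4, 7.8]
gripper_width: 35.7
t: 12.05
tool_pos: [465.2, 123.2, 128.3]
ee_rot: [0.984, 0.176, 0.002, -0.0]
contact_force: [-0.5, -0.1, -0.6]
gripper_width: 35.4
t: 12.55
tool_pos: [464.2, 123.0, 125.6]
ee_rot: [0.852, 0.523, -0.0, -0.0]
contact_force: [0.2, 1.0, -1.2]
gripper_width: 35.7
t: 13.05
tool_pos: [464.2, 123.0, 125.6]
ee_rot: [0.663, 0.749, -0.0, -0.0]
contact_force: [-0.5, 0.8, -0.4]
gripper_width: 35.7
[582.29147126  68.69678694]
t 13.05 turn 0.1 shift now-axes [-0.0682  0.1106  0.0256] after turn [-0.068   0.1108  0.0256] q6 0.08 yaw 6.9 pos [464.2 123.  125.6] F [-0.5  0.8 -0.4] w 35.7
```

```bash
python3 -m crank '[-0.0136,0.0222,0,0,-0.0136,0.0222,0,0,-0.0136,0.0222,0,0,-0.0136,0.0222,0,0,-0.0136,0.0222,0,0]'
python3 -m crank '[0,0,0.025,0,0,0,0.025,0,0,0,0.004,0,0,0,0,0]'
python3 - <<'E'
from h import *
go(582.3,68.7,55,6.83)
save("wrist","w4")
E
```

```text
t: 13.55
tool_pos: [583.5, 68.1, 125.7]
ee_rot: [0.666, 0.746, -0.0, -0.0]
contact_force: [-1.0, 0.4, -0.3]
gripper_width: 36.0
t: 13.95
tool_pos: [582.3, 68.6, 71.7]
ee_rot: [0.665, 0.747, -0.001, -0.001]
contact_force: [-0.0, 0.1, -1.0]
gripper_width: 35.3
t 13.95 turn -0.21 shift now-axes [0.0001 0.0001 0.0167] after turn [0.0001 0.0001 0.0167] q6 -0.04 yaw 6.6 pos [582.3  68.6  71.7] F [-0.   0.1 -1. ] w 35.3
```

View pics/w4.png

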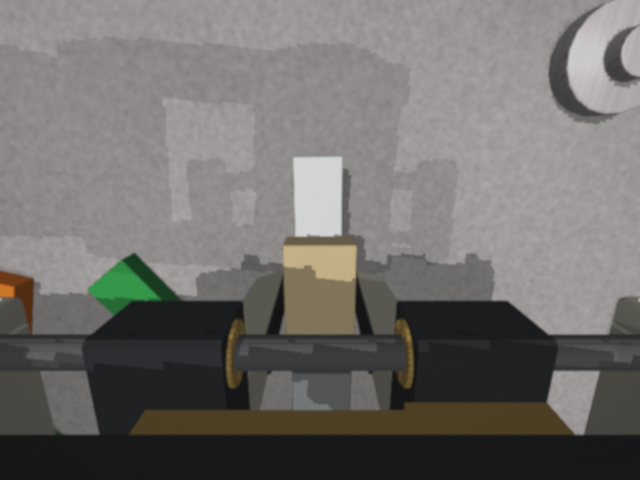

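The sand slab (columns 284–356) is centred over the rail (columns 294–342).

```bash
python3 -m crank '[0,0,0.008,0,0,0,0.006,0,0,0,0.002,0,0,0,0,0]'
python3 -m crank '[0,0,0.0015,0,0,0,0,0]'
python3 -m crank '[0,0,0.0015,0,0,0,0,0]'
```

```text
t: 14.4
tool_pos: [582.5, 68.6, 55.9]
ee_rot: [0.664, 0.748, -0.0, -0.0]
contact_force: [0.0, -0.0, -0.1]
gripper_width: 35.5
t: 14.6
tool_pos: [582.7, 68.6, 54.7]
ee_rot: [0.664, 0.748, 0.0, 0.0]
contact_force: [0.1, 0.3, -0.9]
gripper_width: 35.7
t: 14.8
tool_pos: [582.6, 68.6, 53.0]
ee_rot: [0.664, 0.748, -0.0, -0.0]
contact_force: [-1.1, -0.6, -1.7]
gripper_width: 35.4
```

```bash
python3 -m crank '[0,0,0.0015,0,0,0,0,0]'
python3 -m crank '[0,0,0.001,0,0,0,0,0]'
python3 -m crank '[0,0,0.001,0,0,0,0,0]'
```

```text
t: 15.0
tool_pos: [582.8, 68.6, 52.2]
ee_rot: [0.664, 0.748, 0.0, 0.0]
contact_force: [-1.9, -1.1, 5.3]
gripper_width: 35.5
t: 15.2
tool_pos: [582.8, 68.6, 52.1]
ee_rot: [0.664, 0.748, 0.0, 0.0]
contact_force: [-7.3, -1.0, 15.3]
gripper_width: 35.4
t: 15.4
tool_pos: [582.8, 68.6, 52.1]
ee_rot: [0.664, 0.748, 0.0, 0.0]
contact_force: [-14.3, -1.7, 26.4]
gripper_width: 35.7
```

```bash
python3 -m crank '[0,0,-0.002,0,0,0,0,0]'
python3 -m crank '[0,0,0,0,0,0,0,0,0,0,0,0,0,0,0,0]' 0.06
python3 -m crank '[0,0,-0.02,0,0,0,-0.03,0,0,0,-0.03,0,0,0,-0.02,0,0,0,0,0]'
python3 - <<'E'
from seg import *
im=save("top","t2",(220,180,480,350),3)
slabs(im,{"light":(412,287,30)})
go(432.2,-197.4,120,111.7)
E
```

```text
t: 15.6
tool_pos: [583.0, 68.6, 52.2]
ee_rot: [0.664, 0.748, 0.0, 0.0]
contact_force: [-3.8, -0.8, 10.8]
gripper_width: 35.6
t: 16.0
tool_pos: [582.6, 68.6, 51.4]
ee_rot: [0.664, 0.748, -0.0, -0.0]
contact_force: [-0.0, 0.7, -0.2]
gripper_width: 58.8
t: 16.5
tool_pos: [583.8, 68.7, 154.8]
ee_rot: [0.664, 0.748, 0.002, 0.002]
contact_force: [-0.3, 0.6, 0.3]
gripper_width: 60.0
light c 432.1 -197.4 size 54.6 34.3 long axis deg 21.9
t 16.55 turn 75.07 shift now-axes [-0.2464 -0.1813  0.0323] after turn [-0.2387  0.1914  0.0323] q6 -0.04 yaw 6.8 pos [583.2  68.7 152.6] F [ 0.2 -0.6  0.8] w 60.3
```

```bash
python3 -m crank '[-0.0246,-0.0181,0,0,-0.0246,-0.0181,0,0,-0.0246,-0.0181,0,0,-0.0246,-0.0181,0,0,-0.0246,-0.0181,0,0]'
python3 -m crank '[-0.0246,-0.0181,0,0,-0.0246,-0.0181,0,0,-0.0246,-0.0181,0,0,-0.0246,-0.0181,0,0,-0.0246,-0.0181,0,0]'
python3 -m crank '[0,0,0.003,8.34,0,0,0.003,8.34,0,0,0.003,8.34,0,0,0.003,8.34,0,0,0.003,8.34]'
python3 -m crank '[0,0,0.003,8.34,0,0,0.003,8.34,0,0,0.003,8.34,0,0,0.003,8.34,0,0,0.003,0]'
python3 -m crank '[0,0,0,0]'
python3 - <<'E'
from h import *
go(432.2,-197.4,4.5,111.7)
save("wrist","w5")
save("top","t3",(220,180,480,350),3)
print(w2px("wrist",[[432.2,-197.4,18]]))
E
```

```text
t: 17.05
tool_pos: [506.1, -65.0, 150.0]
ee_rot: [0.664, 0.748, -0.001, -0.001]
contact_force: [1.0, -0.8, -0.2]
gripper_width: 60.2
t: 17.55
tool_pos: [430.8, -197.7, 150.1]
ee_rot: [0.664, 0.748, -0.0, -0.001]
contact_force: [0.2, 0.2, 0.3]
gripper_width: 59.8
t: 18.05
tool_pos: [431.4, -196.8, 134.9]
ee_rot: [0.888, 0.46, -0.001, -0.001]
contact_force: [-0.6, 0.5, -0.0]
gripper_width: 60.5
t: 18.55
tool_pos: [431.4, -196.8, 120.1]
ee_rot: [0.982, 0.187, -0.001, -0.001]
contact_force: [0.0, 0.7, 0.4]
gripper_width: 60.1
t: 18.65
tool_pos: [431.5, -196.7, 120.3]
ee_rot: [0.982, 0.191, -0.001, -0.001]
contact_force: [0.5, -0.2, 0.6]
gripper_width: 60.0
t 18.65 turn 0.27 shift now-axes [0.0006 0.001  0.1158] after turn [0.0006 0.001  0.1158] q6 0.71 yaw -68.0 pos [ 431.5 -196.7  120.3] F [ 0.5 -0.2  0.6] w 60.0
[[319.54249596 236.84494151]]
```

View pics/w5.png

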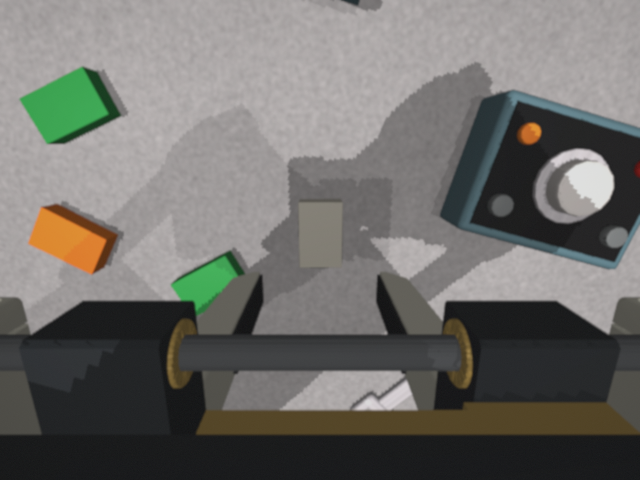

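View pics/t3.png

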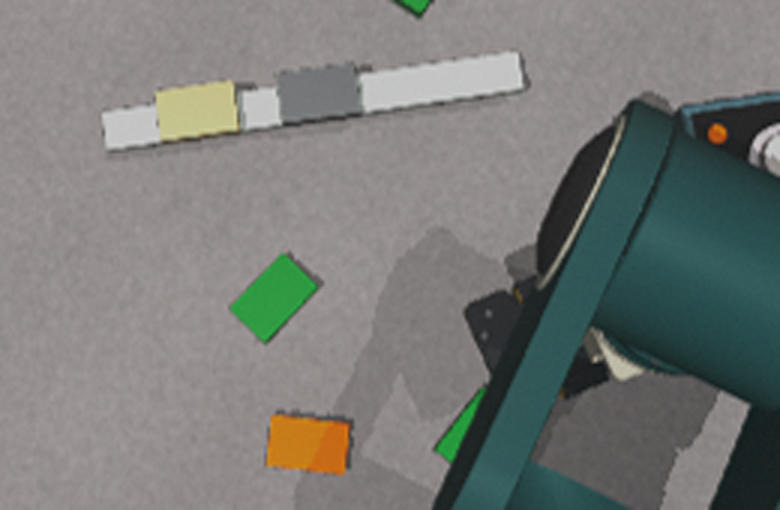

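Sand and dark slabs lie on the rail; the light slab is centred between the fingers at (320,234).

```bash
python3 -m crank '[0.001,0.001,0.03,0,0,0,0.03,0,0,0,0.03,0,0,0,0.02,0,0,0,0.005,0]'
python3 -m crank '[0,0,0,0,0,0,0,0,0,0,0,0,0,0,0,0,0,0,0,0]' 0.02
python3 -m crank '[0,0,-0.03,0,0,0,-0.04,0,0,0,-0.04,0,0,0,-0.01,0,0,0,0,-8.34]'
python3 -m crank '[0,0,0,-8.34,0,0,0,-8.34,0,0,0,-8.34,0,0,0,-8.34,0,0,0,-8.34]'
python3 -m crank '[0,0,0,-8.34,0,0,0,-8.34,0,0,0,-8.34,0,0,0,0,0,0,0,0]'
python3 - <<'E'
from h import *
th=np.radians(6.83); ey=np.array([-np.sin(th),np.cos(th)]); c=np.array([592.4,-15.7])-ey*85
print(c);go(c[0],c[1],75,6.83)
E
```

```text
t: 19.25
tool_pos: [432.1, -197.0, 4.5]
ee_rot: [0.982, 0.189, -0.001, -0.001]
contact_force: [0.2, 0.0, 0.4]
gripper_width: 60.2
t: 19.75
tool_pos: [433.8, -197.8, 7.7]
ee_rot: [0.982, 0.188, 0.001, 0.0]
contact_force: [-1.7, 0.6, 7.4]
gripper_width: 35.4
t: 20.25
tool_pos: [434.0, -198.0, 128.9]
ee_rot: [0.966, 0.259, 0.001, 0.001]
contact_force: [-0.3, 0.5, -1.7]
gripper_width: 35.8
t: 20.75
tool_pos: [433.0, -197.5, 126.1]
ee_rot: [0.809, 0.588, -0.0, -0.0]
contact_force: [-1.2, -0.2, -1.0]
gripper_width: 35.5
t: 21.25
tool_pos: [433.1, -197.5, 126.3]
ee_rot: [0.666, 0.746, -0.0, -0.0]
contact_force: [0.4, -0.1, -1.1]
gripper_width: 35.7
[ 602.50852874 -100.09678694]
t 21.25 turn -0.32 shift now-axes [0.0775 0.1794 0.0513] after turn [0.0765 0.1798 0.0513] q6 -0.6 yaw 6.5 pos [ 433.1 -197.5  126.3] F [ 0.4 -0.1 -1.1] w 35.7
```

```bash
python3 -m crank '[0.0155,0.0359,0,0,0.0155,0.0359,0,0,0.0155,0.0359,0,0,0.0155,0.0359,0,0,0.0155,0.0359,0,0]'
python3 -m crank '[0,0,0.025,0,0,0,0.025,0,0,0,0.002,0,0,0,0,0]'
python3 - <<'E'
from h import *
go(602.5,-100.1,54,6.83)
save("wrist","w6")
E
```

```text
t: 21.75
tool_pos: [603.6, -98.4, 126.4]
ee_rot: [0.666, 0.746, -0.0, -0.0]
contact_force: [-0.3, -0.5, -0.7]
gripper_width: 35.7
t: 22.15
tool_pos: [602.1, -99.5, 74.6]
ee_rot: [0.665, 0.747, -0.0, -0.0]
contact_force: [0.3, -0.0, -0.6]
gripper_width: 35.8
t 22.15 turn -0.2 shift now-axes [-0.0007  0.0004  0.0206] after turn [-0.0007  0.0004  0.0206] q6 -0.32 yaw 6.6 pos [602.1 -99.5  74.6] F [ 0.3 -0.  -0.6] w 35.8
```

View pics/w6.png

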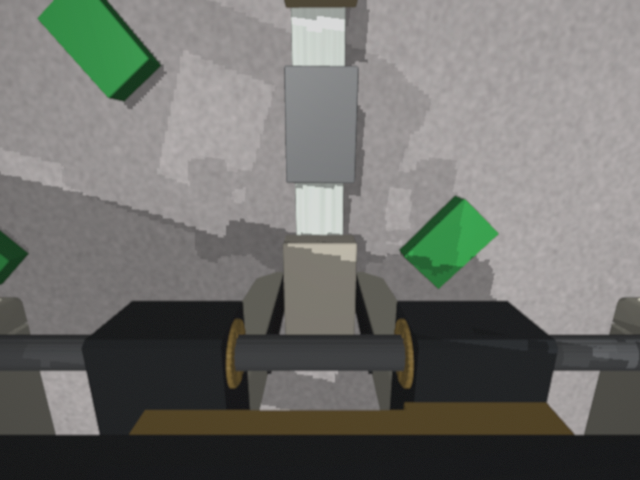

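The light slab (284–357) is centred on the rail (296–343), with the dark slab beyond it.

```bash
python3 -m crank '[0,0,0.012,0,0,0,0.006,0,0,0,0.0015,0,0,0,0,0]'
python3 -m crank '[0,0,0.001,0,0,0,0,0]'
python3 -m crank '[0,0,0.001,0,0,0,0,0]'
```

```text
t: 22.6
tool_pos: [602.2, -99.5, 55.0]
ee_rot: [0.664, 0.748, -0.0, -0.0]
contact_force: [0.8, -0.6, -1.6]
gripper_width: 35.5
t: 22.8
tool_pos: [602.4, -99.5, 54.3]
ee_rot: [0.664, 0.748, 0.0, 0.0]
contact_force: [-0.2, -0.3, -1.8]
gripper_width: 35.7
t: 23.0
tool_pos: [602.4, -99.4, 53.1]
ee_rot: [0.664, 0.748, 0.0, 0.0]
contact_force: [0.0, -0.7, -0.6]
gripper_width: 35.7
```

```bash
python3 -m crank '[0,0,0.0005,0,0,0,0,0]'
python3 -m crank '[0,0,0,0,0,0,0,0,0,0,0,0,0,0,0,0]' 0.06
python3 -m crank '[0,0,-0.02,0,0,0,-0.03,0,0,0,-0.03,0,0,0,-0.03,0,0,0,-0.01,0]'
python3 - <<'E'
from h import *
print(px2w("top",[[482,233]],62)); go(536.3,-341.4,170)
save("wrist","w7")
save("top","t4")
E
```

```text
t: 23.2
tool_pos: [602.4, -99.5, 52.8]
ee_rot: [0.664, 0.748, 0.0, 0.0]
contact_force: [-0.3, 0.3, 1.8]
gripper_width: 35.5
t: 23.6
tool_pos: [602.3, -99.5, 52.6]
ee_rot: [0.664, 0.748, -0.0, -0.0]
contact_force: [-0.0, 0.1, -0.7]
gripper_width: 59.1
t: 24.1
tool_pos: [603.2, -99.6, 176.1]
ee_rot: [0.664, 0.748, 0.001, 0.002]
contact_force: [-0.6, -0.2, 1.2]
gripper_width: 60.0
[[ 536.32654384 -341.41361119   62.        ]]
t 24.1 turn 0 shift now-axes [-0.2322 -0.095   0.006 ] after turn [-0.2322 -0.095   0.006 ] q6 -0.32 yaw 6.8 pos [603.2 -99.6 176.1] F [-0.6 -0.2  1.2] w 60.0
```

View pics/w7.png

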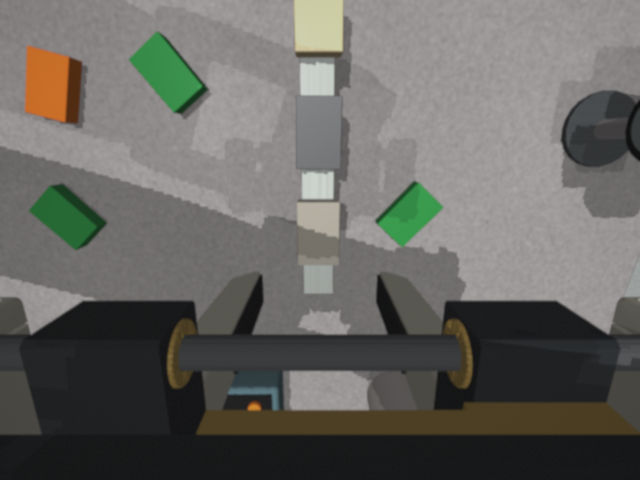

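All three slabs lie flat on the rail. Next is the key, with the fingers closed.

```bash
python3 -m crank '[-0.029,-0.0119,0,0,-0.029,-0.0119,0,0,-0.029,-0.0119,0,0,-0.029,-0.0119,0,0,-0.029,-0.0119,0,0]' 0
python3 -m crank '[-0.029,-0.0119,0,0,-0.029,-0.0119,0,0,-0.029,-0.0119,0,0,0,0,0,0]'
python3 - <<'E'
from h import *
go(536.3,-341.4,80)
P=K("wrist")
save("wrist","w8"); save("top","t5"); im=save("scene","s1")
print(w2px("wrist",[[536.3,-341.4,62]]))
E
```

```text
t: 24.7
tool_pos: [559.4, -251.4, 170.4]
ee_rot: [0.664, 0.748, -0.0, -0.001]
contact_force: [1.0, 0.2, -0.5]
gripper_width: 24.5
t: 25.1
tool_pos: [533.6, -343.6, 170.1]
ee_rot: [0.665, 0.747, -0.0, -0.001]
contact_force: [1.0, 0.2, -0.2]
gripper_width: 0.1
t 25.1 turn 0 shift now-axes [0.0017 0.0032 0.0901] after turn [0.0017 0.0032 0.0901] q6 -0.73 yaw 6.6 pos [ 533.6 -343.6  170.1] F [ 1.   0.2 -0.2] w 0.1
[[320.93570133 236.25506924]]
```

View pics/w8.png

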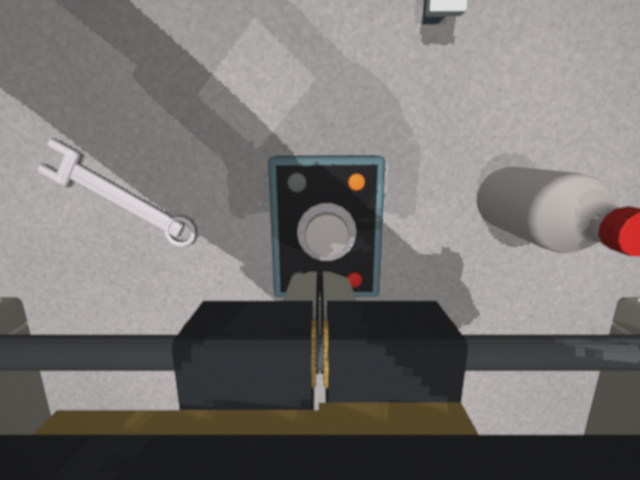

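View pics/t5.png

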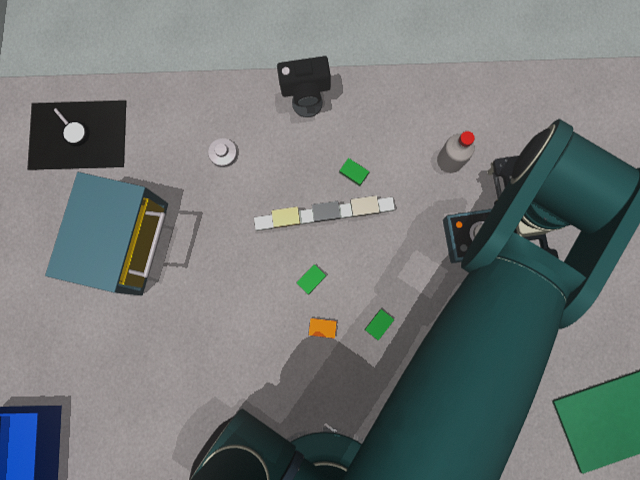

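```bash
python3 - <<'E'
from h import *
print(px2w("wrist",[[327,231]],62), px2w("wrist",[[620,230]],150), px2w("top",[[467,138]],150), px2w("top",[[450,163]],0))
o,Rm,yaw=st();d=px2w("wrist",[[327,231]],62)[0]-o["tool_pos"];print(Rm.T@d)
E
```

```text
[[ 540.80000828 -336.26867891   62.        ]] [[ 701.72922054 -294.31121567  150.        ]] [[ 711.34571137 -298.80655786  150.        ]] [[ 706.8496575  -300.03322401    0.        ]]
[  3.40317597   6.53388268 109.09016785]
```

```bash
python3 -m crank '[0.003,0.0055,0.03,0,0,0,0.03,0,0,0,0.03,0,0,0,0.01,0,0,0,0,0]'
python3 -m crank '[0,0,0.004,0,0,0,0,0]'
python3 -m crank '[0,0,0.002,0,0,0,0,0]'
python3 -m crank '[0,0,0.002,0,0,0,0,0]'
```

```text
t: 25.75
tool_pos: [539.9, -336.3, 71.2]
ee_rot: [0.664, 0.748, -0.0, -0.001]
contact_force: [-0.4, 0.5, 0.5]
gripper_width: 0.3
t: 25.95
tool_pos: [540.8, -337.5, 69.8]
ee_rot: [0.664, 0.748, 0.0, 0.001]
contact_force: [-0.5, 0.8, -0.3]
gripper_width: 0.6
t: 26.15
tool_pos: [540.4, -337.6, 67.2]
ee_rot: [0.664, 0.748, 0.0, 0.0]
contact_force: [0.4, -0.4, -0.0]
gripper_width: 0.2
t: 26.35
tool_pos: [540.1, -337.4, 64.5]
ee_rot: [0.664, 0.748, -0.0, -0.0]
contact_force: [0.0, 0.6, 0.8]
gripper_width: 0.6
```

```bash
python3 -m crank '[0,0,0.002,0,0,0,0,0]'
python3 -m crank '[0,0,0.0015,0,0,0,0,0]'
python3 -m crank '[0,0,0.0015,0,0,0,0,0]'
python3 -m crank '[0,0,0.001,0,0,0,0,0]'
```

```text
t: 26.55
tool_pos: [540.2, -337.4, 62.4]
ee_rot: [0.664, 0.748, -0.0, -0.0]
contact_force: [-0.2, -0.6, 0.1]
gripper_width: 0.5
t: 26.75
tool_pos: [540.3, -337.4, 61.1]
ee_rot: [0.664, 0.748, -0.0, 0.0]
contact_force: [0.4, -0.0, 1.2]
gripper_width: 0.6
t: 26.95
tool_pos: [540.3, -337.4, 59.6]
ee_rot: [0.664, 0.748, 0.0, 0.0]
contact_force: [0.9, -0.3, 1.7]
gripper_width: 0.6
t: 27.15
tool_pos: [540.3, -337.4, 58.6]
ee_rot: [0.664, 0.748, 0.0, 0.0]
contact_force: [-0.6, -0.3, 1.7]
gripper_width: 0.6
```

```bash
python3 -m crank '[0,0,0.001,0,0,0,0,0]'
python3 -m crank '[0,0,0.001,0,0,0,0,0]'
python3 -m crank '[0,0,0.0005,0,0,0,0,0]'

```

```text
t: 27.35
tool_pos: [540.3, -337.5, 57.6]
ee_rot: [0.664, 0.748, -0.0, 0.0]
contact_force: [1.1, 0.2, 2.2]
gripper_width: 0.8
t: 27.55
tool_pos: [540.3, -337.4, 56.6]
ee_rot: [0.664, 0.748, -0.0, 0.0]
contact_force: [1.0, -0.0, 1.4]
gripper_width: 0.2
t: 27.75
tool_pos: [540.3, -337.4, 56.2]
ee_rot: [0.664, 0.748, 0.0, 0.0]
contact_force: [-1.4, 0.9, 2.6]
gripper_width: 0.7
```

```bash
python3 -m crank '[0,0,0.0003,0,0,0,0,0]'
python3 -m crank '[0,0,0,0,0,0,0,0]'

```

```text
t: 27.95
tool_pos: [540.3, -337.5, 56.2]
ee_rot: [0.664, 0.748, 0.0, 0.0]
contact_force: [-0.3, 0.6, 5.7]
gripper_width: 0.3
t: 28.15
tool_pos: [540.4, -337.5, 56.2]
ee_rot: [0.664, 0.748, 0.0, 0.0]
contact_force: [-1.0, 0.9, 5.0]
gripper_width: 0.9
```

At the first click, with about 5 N. I'll hold it and check the slabs meanwhile.

```bash
python3 -m crank '[0,0,0,0,0,0,0,0,0,0,0,0,0,0,0,0,0,0,0,0]'
python3 - <<'E'
from h import *
save("top","t6",(220,150,480,320),3); print(env.observe()["contact_force"])
E
python3 -m crank '[0,0,0,0,0,0,0,0,0,0,0,0,0,0,0,0,0,0,0,0]'
```

```text
t: 28.65
tool_pos: [540.3, -337.4, 56.2]
ee_rot: [0.664, 0.748, 0.0, 0.0]
contact_force: [-0.7, -0.5, 5.0]
gripper_width: 0.3
[-0.33676239  0.65335607  5.26218912]
t: 29.2
tool_pos: [540.4, -337.5, 56.2]
ee_rot: [0.664, 0.748, 0.0, 0.0]
contact_force: [-0.4, 0.4, 6.3]
gripper_width: 0.3
```

View pics/t6.png

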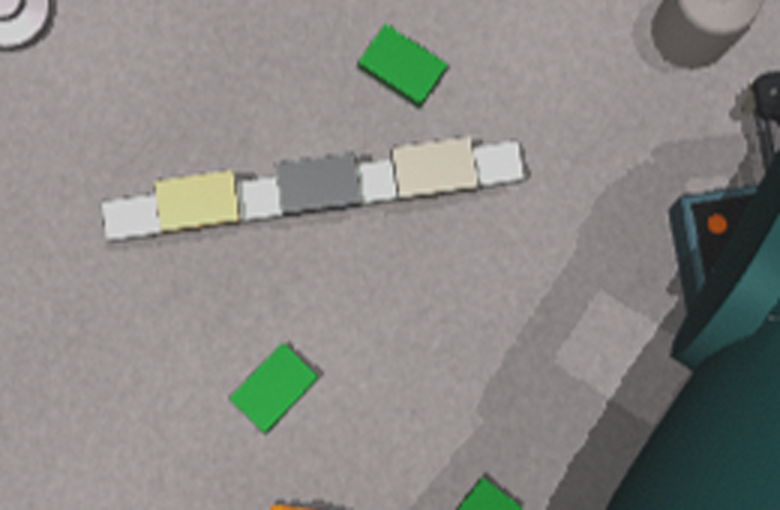

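All three slabs are still on the rail. Now the full press.

```bash
python3 -m crank '[0,0,0,0,0,0,0,0,0,0,0,0,0,0,0,0]'
python3 -m crank '[0,0,0.001,0,0,0,0.001,0,0,0,0.001,0,0,0,0.001,0,0,0,0,0]'
python3 -m crank '[0,0,0.001,0,0,0,0.0005,0,0,0,0,0]'
```

```text
t: 29.6
tool_pos: [540.3, -337.4, 56.2]
ee_rot: [0.664, 0.748, 0.0, 0.0]
contact_force: [-0.3, 0.7, 5.7]
gripper_width: 0.5
t: 30.1
tool_pos: [540.4, -337.5, 52.5]
ee_rot: [0.664, 0.748, 0.0, 0.0]
contact_force: [-1.8, 1.5, 10.1]
gripper_width: 0.4
t: 30.4
tool_pos: [540.4, -337.5, 51.1]
ee_rot: [0.664, 0.748, 0.0, 0.0]
contact_force: [-3.5, 1.8, 10.7]
gripper_width: 0.4
```

```bash
python3 -m crank '[0,0,0.0005,0,0,0,0,0,0,0,0,0]'
python3 -m crank '[0,0,0.0005,0,0,0,0,0,0,0,0,0,0,0,0,0]'
```

```text
t: 30.7
tool_pos: [540.5, -337.5, 51.0]
ee_rot: [0.664, 0.748, 0.0, 0.0]
contact_force: [-3.7, 2.3, 12.5]
gripper_width: 0.3
t: 31.1
tool_pos: [540.5, -337.5, 50.9]
ee_rot: [0.664, 0.748, 0.0, 0.0]
contact_force: [-5.3, 4.2, 16.9]
gripper_width: 0.1
```

```bash
python3 -m crank '[0,0,-0.006,0,0,0,-0.034,0,0,0,-0.05,0,0,0,-0.05,0,0,0,-0.04,0]'
python3 - <<'E'
from h import *
go(517,290,240,75.8)
E
```

```text
t: 31.6
tool_pos: [540.1, -337.4, 232.2]
ee_rot: [0.664, 0.748, 0.0, 0.001]
contact_force: [0.4, -0.0, -0.1]
gripper_width: 0.5
t 31.6 turn -69.03 shift now-axes [ 0.6257  0.0509 -0.0083] after turn [ 0.1763  0.6025 -0.0083] q6 -0.72 yaw 6.8 pos [ 540.1 -337.4  232.2] F [ 0.4 -0.  -0.1] w 0.5
```

```bash
python3 -m crank '[0.0417,0.0034,0,0,0.0417,0.0034,0,0,0.0417,0.0034,0,0,0.0417,0.0034,0,0,0.0417,0.0034,0,0]' 0.04
python3 -m crank '[0.0417,0.0034,0,0,0.0417,0.0034,0,0,0.0417,0.0034,0,0,0.0417,0.0034,0,0,0.0417,0.0034,0,0]'
python3 -m crank '[0.0417,0.0034,0,0,0.0417,0.0034,0,0,0.0417,0.0034,0,0,0.0417,0.0034,0,0,0.0417,0.0034,0,0]'
python3 -m crank '[0,0,0,-8.5,0,0,0,-8.5,0,0,0,-8.5,0,0,0,-8.5,0,0,0,-8.5]'
python3 -m crank '[0,0,0,-8.5,0,0,0,-8.5,0,0,0,-8.5,0,0,0,-1,0,0,0,0]'
python3 - <<'E'
from h import *
go(517,312,170,75.8)
save("wrist","w9")
print(w2px("wrist",[[517,312,150]]))
E
```

```text
t: 32.1
tool_pos: [532.0, -126.8, 229.0]
ee_rot: [0.664, 0.748, -0.0, -0.0]
contact_force: [0.8, 0.4, -0.2]
gripper_width: 36.0
t: 32.6
tool_pos: [524.3, 82.3, 229.2]
ee_rot: [0.664, 0.748, -0.0, -0.0]
contact_force: [0.4, -0.4, -0.2]
gripper_width: 39.8
t: 33.1
tool_pos: [516.7, 291.4, 229.1]
ee_rot: [0.664, 0.748, -0.0, -0.0]
contact_force: [1.2, -0.7, 0.7]
gripper_width: 40.1
t: 33.6
tool_pos: [517.0, 289.7, 228.9]
ee_rot: [0.345, 0.939, -0.0, -0.0]
contact_force: [0.7, 0.4, 0.1]
gripper_width: 40.2
t: 34.1
tool_pos: [517.1, 289.7, 229.1]
ee_rot: [0.126, 0.992, -0.0, -0.0]
contact_force: [-0.3, -0.2, 0.3]
gripper_width: 40.0
t 34.1 turn -0.23 shift now-axes [0.0056 0.0216 0.0591] after turn [0.0055 0.0216 0.0591] q6 -0.85 yaw 75.6 pos [517.1 289.7 229.1] F [-0.3 -0.2  0.3] w 40.0
[[348.46134901 238.10102515]]
```

View pics/w9.png

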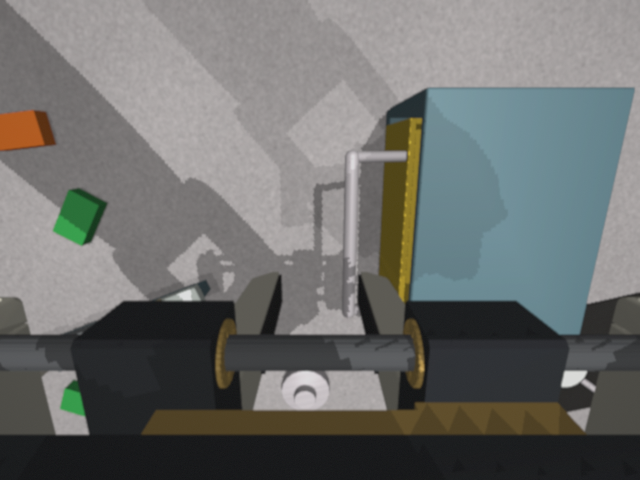

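The bar runs (353,155)–(350,315), about where I expected it.

```bash
python3 - <<'E'
from h import *
w=px2w("wrist",[[353,155],[351.5,238],[350,315]],150);print(w, np.degrees(np.arctan2(*(w[0]-w[2])[[1,0]])))
c=np.cos(np.radians(75.8));s=np.sin(np.radians(75.8))
for p in w: d=p[:2]-[517,312];print("cabx",d@[c,s],"caby",d@[-s,c])
r=px2w("wrist",[[429,88],[415,300]],150);
for p in r: d=p[:2]-[528,355.7];print("roof edge cabx",d@[c,s],"caby",d@[-s,c])
E
```

```text
[[458.68905556 328.83532196 150.        ]
 [517.49018573 314.22931356 150.        ]
 [579.49222583 298.73873424 150.        ]] 166.0102820666615
cabx 2.0168192343769933 caby 60.65910275595033
cabx 2.281443839300849 caby 0.07165880823743649
cabx 2.473732132750719 caby -63.83588416886651
roof edge cabx 6.909339892298436 caby 104.09494739085707
roof edge cabx 8.533489297523841 caby -50.94565949757991
```

```bash
python3 - <<'E'
from h import *
go(517.4,313.5,138,75.8)
E
python3 -m crank '[0.003,0.0115,0,-0.2,0.0025,0.0115,0.02,0,0,0,0.03,0,0,0,0.021,0,0,0,0,0]'
python3 -m crank '[0,0,0.01,0,0,0,0.01,0,0,0,0,0]'
python3 - <<'E'
from h import *
go(517.4,313.5,138,75.8)
E
```

```text
t 34.15 turn -0.26 shift now-axes [0.0056 0.0231 0.0911] after turn [0.0055 0.0232 0.0911] q6 -0.85 yaw 75.5 pos [517.1 289.7 229.1] F [ 0.5 -1.3  0.1] w 40.1
t: 34.65
tool_pos: [516.3, 313.6, 155.2]
ee_rot: [0.123, 0.992, -0.001, -0.002]
contact_force: [-0.4, 0.3, 0.0]
gripper_width: 40.1
t: 34.95
tool_pos: [517.2, 313.3, 137.5]
ee_rot: [0.122, 0.992, -0.0, -0.0]
contact_force: [0.5, -0.2, 0.1]
gripper_width: 40.1
t 34.95 turn 0.15 shift now-axes [-0.0001  0.0002 -0.0005] after turn [-0.0001  0.0002 -0.0005] q6 -0.82 yaw 75.9 pos [517.2 313.3 137.5] F [ 0.5 -0.2  0.1] w 40.1
```

```bash
python3 -m crank '[0,0,0,0,0,0,0,0,0,0,0,0,0,0,0,0,0,0,0,0]' 0
python3 - <<'E'
import numpy as np
# tool y points +cabinet x; tool z down. bar position vs tilt, deltas
p=None
for q in np.arange(0,0.85,0.05):
    x=-45*np.cos(q)-120*np.sin(q); z=-45*np.sin(q)+120*np.cos(q)
    if p: print(round(q,2),"dy",round(x-p[0],1),"dz(tool)",round(p[1]-z,1),"cum",round(x+45,1),round(120-z,1))
    p=(x,z)
E
```

```text
t: 35.45
tool_pos: [517.5, 313.0, 138.6]
ee_rot: [0.122, 0.992, -0.0, 0.0]
contact_force: [-1.4, -4.5, 1.9]
gripper_width: 9.2
0.05 dy -5.9 dz(tool) 2.4 cum -5.9 2.4
0.1 dy -5.8 dz(tool) 2.7 cum -11.8 5.1
0.15 dy -5.7 dz(tool) 3.0 cum -17.4 8.1
0.2 dy -5.5 dz(tool) 3.3 cum -22.9 11.3
0.25 dy -5.3 dz(tool) 3.5 cum -28.3 14.9
0.3 dy -5.2 dz(tool) 3.8 cum -33.5 18.7
0.35 dy -5.0 dz(tool) 4.0 cum -38.4 22.7
0.4 dy -4.8 dz(tool) 4.3 cum -43.2 27.0
0.45 dy -4.5 dz(tool) 4.5 cum -47.7 31.5
0.5 dy -4.3 dz(tool) 4.7 cum -52.0 36.3
0.55 dy -4.1 dz(tool) 5.0 cum -56.1 41.2
0.6 dy -3.8 dz(tool) 5.2 cum -59.9 46.4
0.65 dy -3.5 dz(tool) 5.3 cum -63.4 51.7
0.7 dy -3.3 dz(tool) 5.5 cum -66.7 57.2
0.75 dy -3.0 dz(tool) 5.7 cum -69.7 62.9
0.8 dy -2.7 dz(tool) 5.8 cum -72.4 68.7
```

```bash
python3 -m crank '[0,-0.0059,0.0024,0,0,-0.0058,0.0027,0,0,-0.0057,0.003,0,0,-0.0055,0.0033,0]'
python3 -m crank '[0,-0.0053,0.0035,0,0,-0.0052,0.0038,0,0,-0.005,0.004,0,0,-0.0048,0.0043,0]'
python3 -m crank '[0,-0.0045,0.0045,0,0,-0.0043,0.0047,0,0,-0.0041,0.005,0,0,-0.0038,0.0052,0]'
python3 -m crank '[0,-0.0035,0.0053,0,0,-0.0033,0.0055,0,0,-0.003,0.0057,0,0,-0.001,0.002,0,0,0,0,0]'
python3 - <<'E'
from h import *
go(499.8,243.7,71)
save("scene","s2")
E
```

```text
t: 35.85
tool_pos: [511.9, 291.2, 127.2]
ee_rot: [0.122, 0.993, 0.001, 0.0]
contact_force: [-1.9, 2.6, 3.2]
gripper_width: 8.9
t: 36.25
tool_pos: [506.7, 271.1, 110.9]
ee_rot: [0.122, 0.993, 0.0, -0.0]
contact_force: [-3.6, 3.3, 2.2]
gripper_width: 8.8
t: 36.65
tool_pos: [502.7, 254.9, 91.4]
ee_rot: [0.122, 0.993, -0.0, -0.0]
contact_force: [-3.7, 2.5, 2.5]
gripper_width: 8.9
t: 37.15
tool_pos: [500.1, 244.5, 72.9]
ee_rot: [0.122, 0.993, -0.0, -0.0]
contact_force: [-3.3, 3.1, -0.8]
gripper_width: 9.0
t 37.15 turn 0 shift now-axes [ 0.     -0.0008  0.0019] after turn [ 0.     -0.0008  0.0019] q6 -0.92 yaw 76.0 pos [500.1 244.5  72.9] F [-3.3  3.1 -0.8] w 9.0
```

View pics/s2.png

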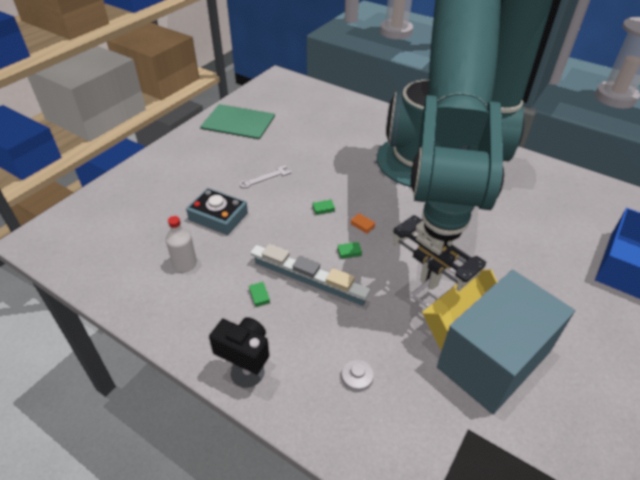

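The bin is tipped out and all three slabs are still on the rail. I'll release the bar and fetch the sand slab.

```bash
python3 -m crank '[0,0,0,0,0,0,0,0,0,0,0,0]' 0.045
python3 -m crank '[0,0,-0.01,0,0,0,-0.03,0,0,0,-0.05,0,0,0,-0.04,0,0,0,0,0]'
python3 - <<'E'
from h import *
save("top","t7",(0,150,480,320),1.6)
go(582.6,68.6,150,6.83)
E
```

```text
t: 37.5
tool_pos: [500.6, 244.7, 73.6]
ee_rot: [0.122, 0.993, -0.0, 0.0]
contact_force: [-0.1, 0.9, 0.2]
gripper_width: 28.6
t: 38.0
tool_pos: [502.0, 245.4, 210.6]
ee_rot: [0.122, 0.992, 0.002, 0.004]
contact_force: [-0.1, 0.3, -0.3]
gripper_width: 45.0
t 38.05 turn 69.13 shift now-axes [-0.1214 -0.1517  0.0572] after turn [-0.185   0.0594  0.0572] q6 -0.92 yaw 76.0 pos [501.3 245.1 207.2] F [ 0.4  0.3 -1.5] w 44.8
```

View pics/t7.png

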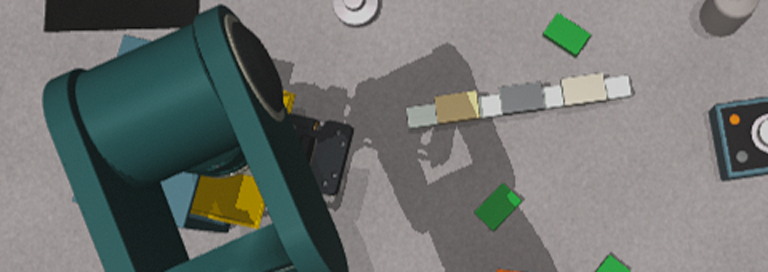

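```bash
python3 -m crank '[-0.0304,-0.0379,0,0,-0.0304,-0.0379,0,0,-0.0303,-0.0379,0,0,-0.0303,-0.038,0,0,0,0,0.007,8.6]' 0.06
python3 -m crank '[0,0,0.01,8.55,0,0,0.01,8.55,0,0,0.01,8.55,0,0,0.01,8.55,0,0,0.01,8.55]'
python3 -m crank '[0,0,0,8.55,0,0,0,8.55,0,0,0,0.8,0,0,0,0]'
python3 - <<'E'
from h import *
go(582.6,68.6,52,6.83)
save("wrist","w10")
print(w2px("wrist",[[582.6,68.6,63]]))
E
```

```text
t: 38.55
tool_pos: [582.7, 63.7, 195.8]
ee_rot: [0.197, 0.98, -0.001, -0.0]
contact_force: [-0.2, 0.8, -0.6]
gripper_width: 59.8
t: 39.05
tool_pos: [580.8, 68.1, 145.0]
ee_rot: [0.543, 0.84, -0.001, -0.001]
contact_force: [0.5, 0.1, -0.7]
gripper_width: 59.4
t: 39.45
tool_pos: [581.0, 68.1, 145.9]
ee_rot: [0.663, 0.749, -0.0, -0.0]
contact_force: [-0.6, 0.3, -0.7]
gripper_width: 60.0
t 39.45 turn 0.11 shift now-axes [0.0003 0.0017 0.0939] after turn [0.0003 0.0017 0.0939] q6 -0.05 yaw 6.9 pos [581.   68.1 145.9] F [-0.6  0.3 -0.7] w 60.0
[[321.2203623  243.22150774]]
```

View pics/w10.png

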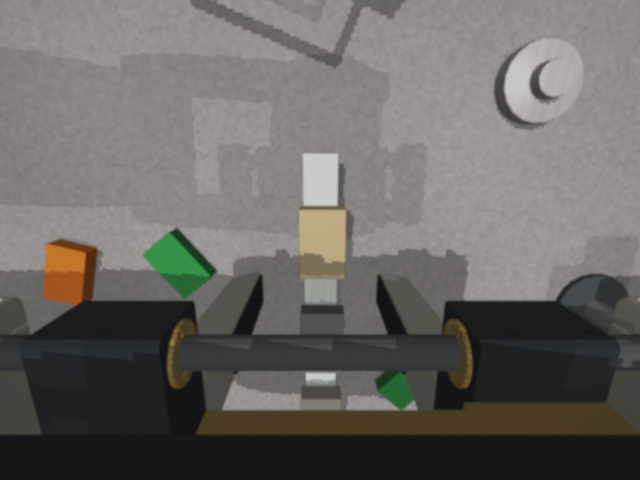

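The sand slab is at (323,243), between the fingers.

```bash
python3 -m crank '[0,0.002,0.03,0,0,0,0.03,0,0,0,0.025,0,0,0,0.009,0,0,0,0,0]'
python3 -m crank '[0,0,0,0,0,0,0,0,0,0,0,0,0,0,0,0,0,0,0,0]' 0.02
python3 -m crank '[0,0,-0.02,0,0,0,-0.04,0,0,0,-0.04,0,0,0,-0.03,0,0,0,0,0]'
python3 - <<'E'
from h import *
c=np.cos(np.radians(75.8));s=np.sin(np.radians(75.8)); O=np.array([528.5,357.2])
def cab(x,y): return O+x*np.array([c,s])+y*np.array([-s,c])
for x,y in [(-33,40),(-33,0),(-33,-40)]: print(cab(x,y))
go(*cab(-33,40),180,165.8)
go(*cab(-33,40),180,75.8)
E
```

```text
t: 40.0
tool_pos: [582.7, 68.4, 51.5]
ee_rot: [0.664, 0.748, -0.001, -0.001]
contact_force: [0.3, -0.4, 0.7]
gripper_width: 59.9
t: 40.5
tool_pos: [583.7, 68.5, 53.4]
ee_rot: [0.664, 0.747, 0.0, 0.0]
contact_force: [-1.1, -0.5, 5.4]
gripper_width: 35.5
t: 41.0
tool_pos: [584.7, 68.5, 187.4]
ee_rot: [0.664, 0.747, 0.002, 0.002]
contact_force: [0.2, 0.8, -1.4]
gripper_width: 35.9
[481.62704227 335.02059889]
[520.40485627 325.20830345]
[559.18267026 315.39600802]
t 41.0 turn 20.93 shift now-axes [ 0.2767 -0.0712  0.0069] after turn [ 0.233  -0.1653  0.0069] q6 -0.04 yaw 6.7 pos [584.7  68.5 187.4] F [ 0.2  0.8 -1.4] w 35.9
t 41.0 turn -69.07 shift now-axes [ 0.2767 -0.0712  0.0069] after turn [0.1653 0.233  0.0069] q6 -0.04 yaw 6.7 pos [584.7  68.5 187.4] F [ 0.2  0.8 -1.4] w 35.9
```

```bash
python3 -m crank '[0,0,0,7,0,0,0,7,0,0,0,7,0,0,0,0]'
python3 - <<'E'
from h import *
go(493.3,332.1,180,165.8)
E
```

```text
t: 41.4
tool_pos: [583.0, 68.4, 181.5]
ee_rot: [0.79, 0.613, -0.0, -0.0]
contact_force: [0.1, -0.2, -0.5]
gripper_width: 35.8
t 41.4 turn -0.2 shift now-axes [ 0.2331 -0.1525  0.0016] after turn [ 0.2337 -0.1517  0.0016] q6 0.32 yaw -14.4 pos [583.   68.4 181.5] F [ 0.1 -0.2 -0.5] w 35.8
```

```bash
python3 -m crank '[0.0333,-0.0218,0,0,0.0333,-0.0218,0,0,0.0333,-0.0218,0,0,0.0333,-0.0218,0,0,0.0333,-0.0218,0,0]'
python3 -m crank '[0.0333,-0.0218,0,0,0.0333,-0.0218,0,0,0,0,0,0]'
python3 - <<'E'
from h import *
go(493.3,332.1,108,165.8)
save("wrist","w11")
save("scene","s3")
E
```

```text
t: 41.9
tool_pos: [517.8, 258.0, 181.9]
ee_rot: [0.788, 0.615, -0.0, -0.0]
contact_force: [0.2, 0.3, -0.4]
gripper_width: 35.3
t: 42.2
tool_pos: [491.2, 335.3, 181.6]
ee_rot: [0.787, 0.617, -0.0, -0.0]
contact_force: [1.2, -1.0, -1.4]
gripper_width: 35.4
t 42.2 turn 0.36 shift now-axes [-0.0026  0.0029  0.0736] after turn [-0.0025  0.0029  0.0736] q6 0.8 yaw -13.8 pos [491.2 335.3 181.6] F [ 1.2 -1.  -1.4] w 35.4
```

View pics/w11.png

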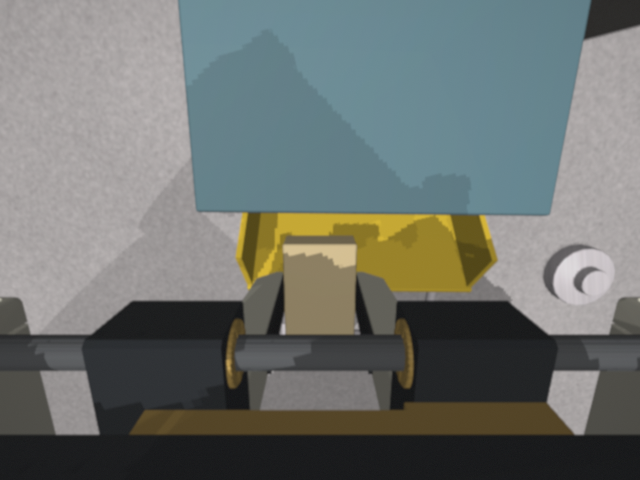

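View pics/s3.png

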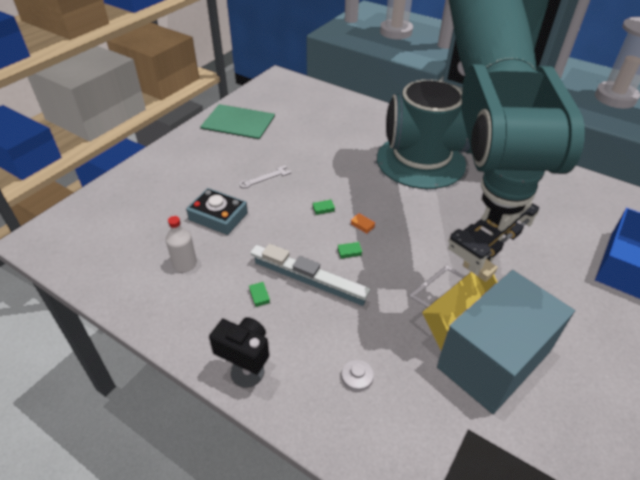

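```bash
python3 -m crank '[-0.0025,0.010,0.02,0,0,0,0.02,0,0,0,0.02,0,0,0,0.0135,0,0,0,0,0]'
python3 - <<'E'
from h import *
go(493.3,332.1,105,165.8)
save("wrist","w12")
E
```

```text
t: 42.8
tool_pos: [501.9, 326.0, 107.4]
ee_rot: [0.789, 0.614, -0.001, -0.0]
contact_force: [0.1, 1.4, -1.5]
gripper_width: 35.6
t 42.8 turn -0.07 shift now-axes [ 0.0038 -0.0098  0.0024] after turn [ 0.0038 -0.0098  0.0024] q6 0.78 yaw -14.3 pos [501.9 326.  107.4] F [ 0.1  1.4 -1.5] w 35.6
```

View pics/w12.png

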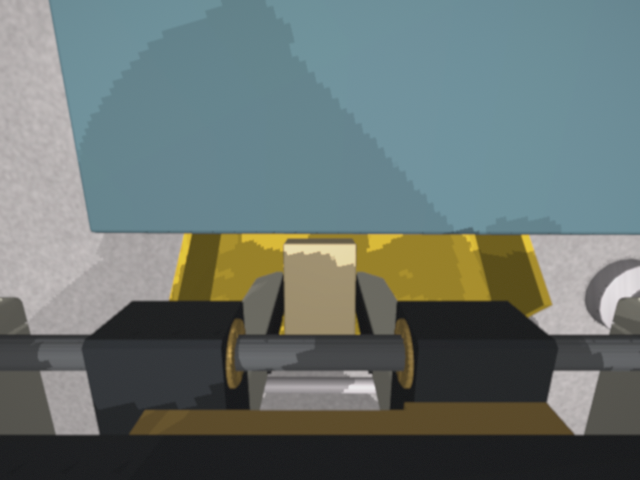

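```bash
python3 -m crank '[0.004,0,0,0,0,0,0,0]'
python3 -m crank '[0,0,0,0,0,0,0,0,0,0,0,0,0,0,0,0,0,0,0,0]' 0.06
python3 -m crank '[0,0,-0.02,0,0,0,-0.03,0,0,0,-0.04,0,0,0,-0.01,0,0,0,0,0]'
python3 - <<'E'
from h import *
go(592.8,-16.1,180,6.83)
save("wrist","w13")
E
```

```text
t: 43.05
tool_pos: [503.4, 331.4, 109.9]
ee_rot: [0.789, 0.614, 0.001, 0.0]
contact_force: [0.3, -0.7, -1.2]
gripper_width: 35.3
t: 43.55
tool_pos: [503.0, 330.9, 109.0]
ee_rot: [0.789, 0.614, 0.0, 0.0]
contact_force: [0.2, 0.3, 0.2]
gripper_width: 60.0
t: 44.05
tool_pos: [503.5, 331.3, 210.8]
ee_rot: [0.789, 0.614, 0.002, 0.0]
contact_force: [0.5, -0.4, -0.8]
gripper_width: 59.3
t 44.05 turn -21.11 shift now-axes [-0.3147  0.1721  0.0305] after turn [-0.3555  0.0473  0.0305] q6 0.79 yaw -14.3 pos [503.5 331.3 210.8] F [ 0.5 -0.4 -0.8] w 59.3
```

View pics/w13.png

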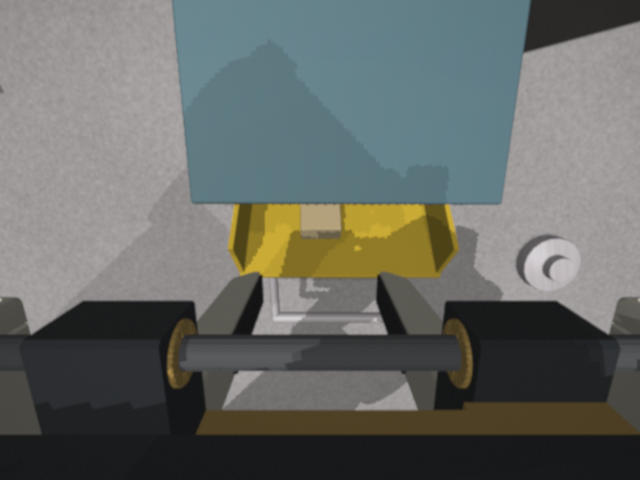

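The sand slab lies in the bin at (321,220). Next is the dark slab.

```bash
python3 -m crank '[-0.0393,0.0215,0,0,-0.0393,0.0215,0,0,-0.0393,0.0215,0,0,-0.0393,0.0215,0,0,-0.0393,0.0215,0,0]'
python3 -m crank '[-0.0393,0.0215,0,0,-0.0393,0.0215,0,0,-0.0393,0.0215,0,0,0,0,0.02,-7,0,0,0.02,-7]'
python3 -m crank '[0,0,0.015,-7,0,0,0.005,0,0,0,0,0]'
python3 - <<'E'
from h import *
go(592.8,-16.1,51,6.83)
save("wrist","w14")
print(w2px("wrist",[[592.8,-16.1,63]]))
E
```

```text
t: 44.6
tool_pos: [558.3, 112.2, 206.9]
ee_rot: [0.789, 0.614, -0.001, -0.001]
contact_force: [0.7, -0.1, -0.5]
gripper_width: 59.9
t: 45.1
tool_pos: [591.8, -17.6, 166.4]
ee_rot: [0.708, 0.706, -0.001, -0.001]
contact_force: [0.7, 1.1, 0.1]
gripper_width: 60.1
t: 45.4
tool_pos: [591.4, -16.1, 147.2]
ee_rot: [0.666, 0.746, -0.001, -0.001]
contact_force: [0.1, 1.1, 1.0]
gripper_width: 60.1
t 45.4 turn -0.31 shift now-axes [-0.0002  0.0016  0.0962] after turn [-0.0002  0.0016  0.0962] q6 -0.18 yaw 6.5 pos [591.4 -16.1 147.2] F [0.1 1.1 1. ] w 60.1
[[320.47985697 242.90159035]]
```

View pics/w14.png

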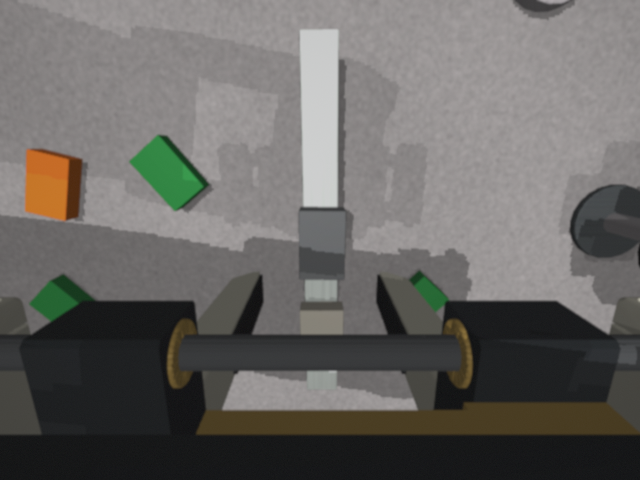

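Dark slab at (322,243), as expected.

```bash
python3 -m crank '[0,0.0015,0.03,0,0,0,0.03,0,0,0,0.026,0,0,0,0.009,0,0,0,0.001,0]'
python3 -m crank '[0,0,0,0,0,0,0,0,0,0,0,0,0,0,0,0,0,0,0,0]' 0.02
python3 -m crank '[0,0,-0.02,0,0,0,-0.04,0,0,0,-0.04,0,0,0,-0.03,0,0,0,0,7]'
python3 -m crank '[0,0,0,7,0,0,0,7,0,0,0,0]'
python3 - <<'E'
from h import *
c=np.cos(np.radians(75.8));s=np.sin(np.radians(75.8)); O=np.array([528.5,357.2])
p=O-33*np.array([c,s])-28*np.array([-s,c])
print(p);go(*p,180,165.8)
E
```

```text
t: 45.95
tool_pos: [593.4, -15.9, 52.7]
ee_rot: [0.665, 0.747, -0.0, -0.0]
contact_force: [-0.3, 0.1, 0.8]
gripper_width: 60.1
t: 46.45
tool_pos: [594.0, -16.0, 53.9]
ee_rot: [0.664, 0.747, 0.0, 0.0]
contact_force: [-2.3, -0.0, 6.6]
gripper_width: 35.9
t: 46.95
tool_pos: [595.0, -16.1, 188.2]
ee_rot: [0.709, 0.705, 0.002, 0.002]
contact_force: [0.3, -0.3, -0.7]
gripper_width: 35.7
t: 47.25
tool_pos: [593.5, -16.0, 183.0]
ee_rot: [0.79, 0.613, 0.0, 0.0]
contact_force: [-0.4, 0.8, -1.7]
gripper_width: 35.5
[547.54932606 318.33969665]
t 47.25 turn -0.21 shift now-axes [ 0.3124 -0.1277  0.003 ] after turn [ 0.3128 -0.1266  0.003 ] q6 0.18 yaw -14.4 pos [593.5 -16.  183. ] F [-0.4  0.8 -1.7] w 35.5
```

```bash
python3 -m crank '[0.039,-0.0158,0,0,0.039,-0.0158,0,0,0.039,-0.0158,0,0,0.039,-0.0158,0,0,0.039,-0.0158,0,0]'
python3 -m crank '[0.039,-0.0158,0,0,0.039,-0.0158,0,0,0.039,-0.0158,0,0,0,0,0,0]'
python3 - <<'E'
from h import *
go(547.5,318.3,108,165.8)
E
```

```text
t: 47.75
tool_pos: [564.6, 194.1, 183.1]
ee_rot: [0.788, 0.615, 0.0, 0.0]
contact_force: [-0.3, 1.3, -0.4]
gripper_width: 35.5
t: 48.15
tool_pos: [546.9, 321.5, 182.6]
ee_rot: [0.787, 0.617, -0.0, -0.001]
contact_force: [0.0, 0.3, -2.1]
gripper_width: 35.6
t 48.15 turn 0.36 shift now-axes [-0.003   0.0014  0.0745] after turn [-0.003   0.0015  0.0745] q6 0.73 yaw -13.8 pos [546.9 321.5 182.6] F [ 0.   0.3 -2.1] w 35.6
```

```bash
python3 -m crank '[0,0,0.02,0,0,0,0.02,0,0,0,0.02,0,0,0,0.0135,0,0,0,0,0]'
python3 - <<'E'
from h import *
go(547.5,318.3,108,165.8)
save("wrist","w15")
E
```

```text
t: 48.65
tool_pos: [547.7, 317.0, 107.9]
ee_rot: [0.789, 0.614, -0.001, -0.0]
contact_force: [-0.1, 0.1, -0.7]
gripper_width: 35.6
t 48.65 turn 0.01 shift now-axes [ 0.0012 -0.0005 -0.0001] after turn [ 0.0012 -0.0005 -0.0001] q6 0.73 yaw -14.2 pos [547.7 317.  107.9] F [-0.1  0.1 -0.7] w 35.6
```

View pics/w15.png

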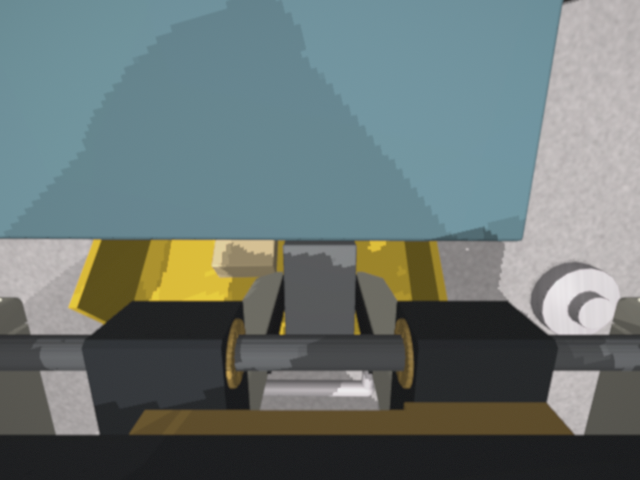

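```bash
python3 -m crank '[0.002,0,0,0,0,0,0,0]'
python3 -m crank '[0,0,0,0,0,0,0,0,0,0,0,0,0,0,0,0,0,0,0,0]' 0.06
python3 -m crank '[0,0,-0.02,0,0,0,-0.03,0,0,0,-0.04,0,0,0,-0.01,0,0,0,0,0]'
python3 - <<'E'
from h import *
go(602.3,-99.5,150,6.83)
save("wrist","w16")
E
```

```text
t: 48.9
tool_pos: [549.0, 319.7, 110.5]
ee_rot: [0.789, 0.614, 0.001, 0.0]
contact_force: [-0.7, -0.0, -0.3]
gripper_width: 35.6
t: 49.4
tool_pos: [548.6, 319.5, 109.5]
ee_rot: [0.789, 0.614, 0.0, 0.0]
contact_force: [-1.1, -1.0, -0.8]
gripper_width: 60.1
t: 49.9
tool_pos: [549.1, 319.8, 211.4]
ee_rot: [0.789, 0.614, 0.002, 0.0]
contact_force: [-0.5, -0.2, -0.0]
gripper_width: 59.8
t 49.9 turn -21.11 shift now-axes [-0.3933  0.1548  0.0609] after turn [-0.4227  0.0028  0.0609] q6 0.74 yaw -14.3 pos [549.1 319.8 211.4] F [-0.5 -0.2 -0. ] w 59.8
```

View pics/w16.png

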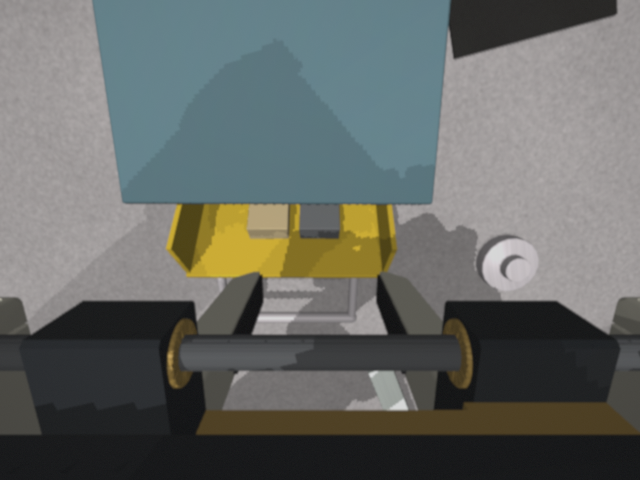

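Both slabs are in the bin: sand (268,220), dark (320,220). Last is the light slab.

```bash
python3 -m crank '[-0.0393,0.0155,0,0,-0.0393,0.0155,0,0,-0.0393,0.0155,0,0,-0.0393,0.0155,0,0,-0.0393,0.0155,0,0]'
python3 -m crank '[-0.0393,0.0155,0,0,-0.0393,0.0155,0,0,-0.0393,0.0155,0,0,-0.0393,0.0155,0,0,-0.0393,0.0155,0,0]'
python3 -m crank '[0,0,0.02,-7,0,0,0.02,-7,0,0,0.02,-7,0,0,0,0]'
python3 - <<'E'
from h import *
go(602.3,-99.5,51,6.83)
save("wrist","w17")
print(w2px("wrist",[[602.3,-99.5,63]]))
E
```

```text
t: 50.45
tool_pos: [574.6, 108.2, 207.3]
ee_rot: [0.789, 0.614, -0.001, -0.001]
contact_force: [1.1, 0.4, 0.2]
gripper_width: 60.1
t: 50.95
tool_pos: [601.2, -101.3, 207.2]
ee_rot: [0.79, 0.614, -0.001, -0.001]
contact_force: [0.4, -0.5, 0.1]
gripper_width: 59.8
t: 51.35
tool_pos: [600.0, -99.4, 144.6]
ee_rot: [0.664, 0.748, -0.002, -0.003]
contact_force: [0.2, -0.4, -0.3]
gripper_width: 60.0
t 51.35 turn 0.0 shift now-axes [-0.0006  0.0029  0.0936] after turn [-0.0006  0.0029  0.0936] q6 -0.33 yaw 6.8 pos [600.  -99.4 144.6] F [ 0.2 -0.4 -0.3] w 60.0
[[321.59484054 243.71328651]]
```

View pics/w17.png

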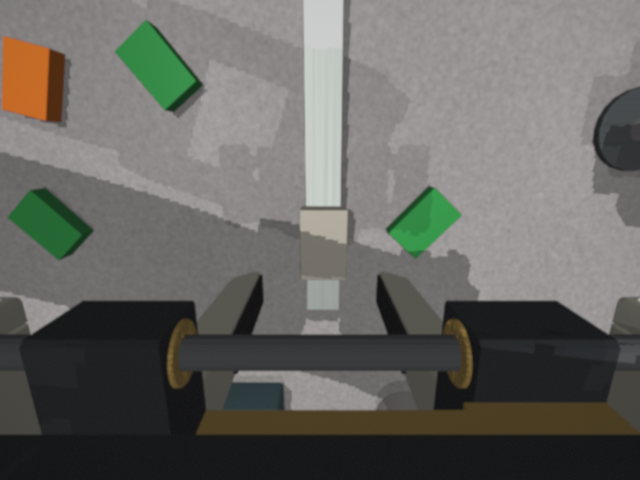

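Light slab at (324,243), as expected.

```bash
python3 -m crank '[0,0.002,0.03,0,0,0,0.03,0,0,0,0.025,0,0,0,0.008,0,0,0,0,0]'
python3 -m crank '[0,0,0,0,0,0,0,0,0,0,0,0,0,0,0,0,0,0,0,0]' 0.02
python3 -m crank '[0,0,-0.02,0,0,0,-0.04,0,0,0,-0.04,0,0,0,-0.03,0,0,0,0,7]'
python3 -m crank '[0,0,0,7,0,0,0,7,0,0,0,0]'
python3 - <<'E'
from h import *
go(520.4,325.2,180,165.8)
E
```

```text
t: 51.9
tool_pos: [603.6, -99.2, 56.1]
ee_rot: [0.665, 0.747, -0.0, -0.001]
contact_force: [-0.5, 1.0, 1.1]
gripper_width: 60.5
t: 52.4
tool_pos: [604.2, -99.4, 57.4]
ee_rot: [0.664, 0.747, 0.0, 0.0]
contact_force: [-1.5, 0.4, 6.9]
gripper_width: 35.1
t: 52.9
tool_pos: [605.2, -99.7, 191.7]
ee_rot: [0.709, 0.705, 0.002, 0.003]
contact_force: [-0.2, 0.2, -0.4]
gripper_width: 35.7
t: 53.2
tool_pos: [603.8, -99.4, 186.5]
ee_rot: [0.79, 0.613, -0.0, -0.0]
contact_force: [1.1, -0.1, -0.5]
gripper_width: 35.3
t 53.2 turn -0.21 shift now-axes [ 0.3905 -0.1864  0.0065] after turn [ 0.3911 -0.185   0.0065] q6 0.05 yaw -14.4 pos [603.8 -99.4 186.5] F [ 1.1 -0.1 -0.5] w 35.3
```

```bash
python3 -m crank '[0.0391,-0.0186,0,0,0.0391,-0.0186,0,0,0.0391,-0.0186,0,0,0.0391,-0.0186,0,0,0.0391,-0.0186,0,0]'
python3 -m crank '[0.0391,-0.0186,0,0,0.0391,-0.0186,0,0,0.0391,-0.0186,0,0,0.0391,-0.0186,0,0,0.0391,-0.0186,0,0]'
python3 -m crank '[0,0,0.02,0,0,0,0.02,0,0,0,0.01,0,0,0,0,0]'
python3 - <<'E'
from h import *
go(520.4,325.2,120,165.8)
save("wrist","w18")
E
```

```text
t: 53.7
tool_pos: [561.3, 114.6, 186.6]
ee_rot: [0.788, 0.615, 0.0, 0.0]
contact_force: [0.2, -0.4, -0.7]
gripper_width: 35.4
t: 54.2
tool_pos: [519.3, 327.1, 186.5]
ee_rot: [0.788, 0.615, 0.0, 0.0]
contact_force: [0.9, 0.1, -0.8]
gripper_width: 35.3
t: 54.6
tool_pos: [519.5, 325.0, 135.0]
ee_rot: [0.789, 0.615, -0.001, -0.0]
contact_force: [0.0, 0.2, -0.9]
gripper_width: 35.7
t 54.6 turn 0.03 shift now-axes [0.0004 0.0009 0.015 ] after turn [0.0004 0.0009 0.015 ] q6 0.76 yaw -14.2 pos [519.5 325.  135. ] F [ 0.   0.2 -0.9] w 35.7
```

View pics/w18.png

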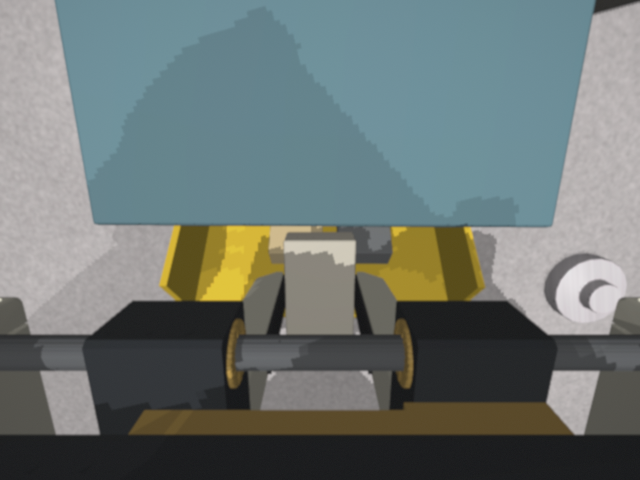

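```bash
python3 -m crank '[0.001,0,0.01,0,0,0,0.009,0,0,0,0,0]'
python3 -m crank '[0,0,0,0,0,0,0,0,0,0,0,0,0,0,0,0,0,0,0,0]' 0.06
python3 -m crank '[0,0,-0.02,0,0,0,-0.03,0,0,0,-0.04,0,0,0,-0.01,0,0,0,0,0]'
python3 - <<'E'
from h import *
save("wrist","w19")
go(500,244.5,210,75.8)
E
```

```text
t: 54.95
tool_pos: [519.9, 326.0, 116.0]
ee_rot: [0.789, 0.614, -0.001, -0.0]
contact_force: [-0.7, -0.3, -1.8]
gripper_width: 35.5
t: 55.45
tool_pos: [520.3, 326.4, 117.7]
ee_rot: [0.789, 0.614, 0.0, 0.0]
contact_force: [0.1, -0.3, 0.6]
gripper_width: 59.7
t: 55.95
tool_pos: [520.8, 326.7, 219.4]
ee_rot: [0.789, 0.614, 0.002, 0.0]
contact_force: [0.1, -0.0, -1.3]
gripper_width: 59.7
t 56.0 turn 89.92 shift now-axes [-0.0844  0.0005  0.0074] after turn [0.0004 0.0844 0.0074] q6 0.77 yaw -14.3 pos [520.3 326.4 217.4] F [ 0.6  0.8 -0.9] w 60.2
```

View pics/w19.png

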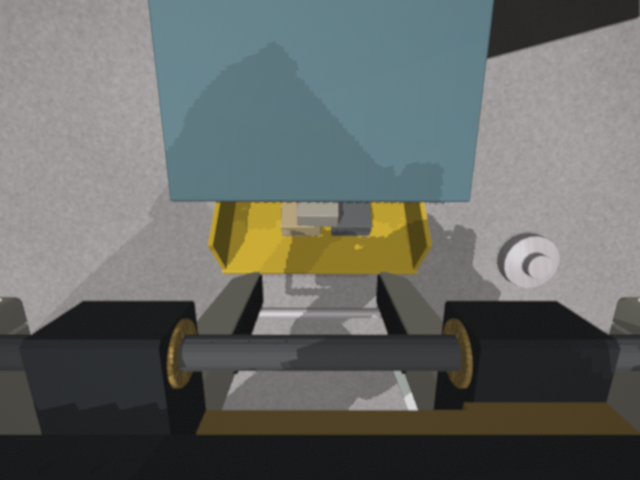

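The light slab rests on the other two inside the bin. Now to regrip the bar.

```bash
python3 -m crank '[-0.0281,0,0,0,-0.0281,0,0,0,-0.0281,0,0,0,0,0,0,-8.19,0,0,0,-8.19]' 0.04
python3 -m crank '[0,0,0,-8.19,0,0,0,-8.19,0,0,0,-8.19,0,0,0,-8.19,0,0,0,-8.19]'
python3 -m crank '[0,0,0,-8.19,0,0,0,-8.19,0,0,0,-8.19,0,0,0,-8.19,0,0,0,0]'
python3 - <<'E'
from h import *
go(500.4,244.7,73,76)
save("wrist","w20")
print(w2px("wrist",[[500.4,244.7,85]]))
E
```

```text
t: 56.5
tool_pos: [498.9, 243.8, 215.5]
ee_rot: [0.692, 0.722, -0.001, -0.0]
contact_force: [-0.4, 0.2, -0.2]
gripper_width: 40.1
t: 57.0
tool_pos: [499.0, 244.5, 215.2]
ee_rot: [0.396, 0.918, -0.001, -0.001]
contact_force: [0.8, 0.4, 0.5]
gripper_width: 40.2
t: 57.5
tool_pos: [499.0, 244.5, 215.5]
ee_rot: [0.122, 0.993, -0.001, -0.001]
contact_force: [-0.1, -0.5, 0.2]
gripper_width: 39.9
t 57.5 turn -0.04 shift now-axes [-0.0016  0.0007  0.1425] after turn [-0.0016  0.0007  0.1425] q6 -0.92 yaw 76.0 pos [499.  244.5 215.5] F [-0.1 -0.5  0.2] w 39.9
[[320.40738623 230.6589733 ]]
```

View pics/w20.png

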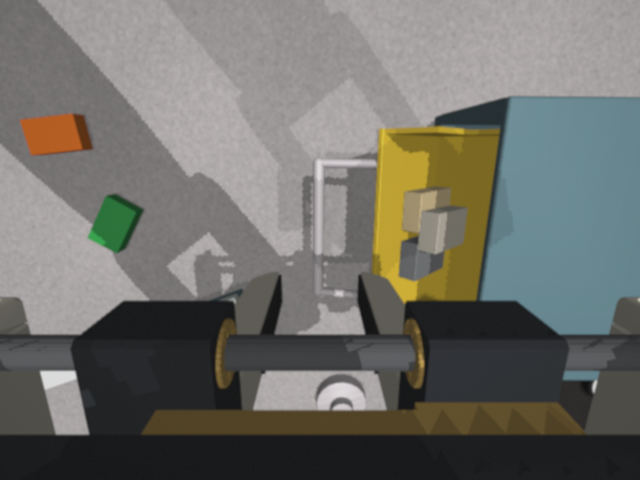

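The bar is at column 319, dead ahead, and all three slabs are in the bin.

```bash
python3 -m crank '[-0.0016,0,0.04,0,0,0,0.04,0,0,0,0.035,0,0,0,0.02,0,0,0,0.007,0]'
python3 -m crank '[0,0,0,0,0,0,0,0]'
python3 -m crank '[0,0,0,0,0,0,0,0,0,0,0,0,0,0,0,0,0,0,0,0]' 0
python3 - <<'E'
from h import *
go(500.4,244.7,73,76)
E
```

```text
t: 58.05
tool_pos: [499.6, 243.7, 72.2]
ee_rot: [0.126, 0.992, -0.001, -0.002]
contact_force: [0.2, 0.4, 0.3]
gripper_width: 39.9
t: 58.25
tool_pos: [501.5, 244.5, 76.6]
ee_rot: [0.124, 0.992, 0.0, 0.001]
contact_force: [-0.0, -1.0, 0.2]
gripper_width: 40.0
t: 58.75
tool_pos: [500.7, 242.7, 75.6]
ee_rot: [0.124, 0.992, -0.002, -0.0]
contact_force: [-6.4, -15.2, 7.4]
gripper_width: 8.9
t 58.75 turn -0.2 shift now-axes [0.0008 0.0018 0.0026] after turn [0.0008 0.0018 0.0026] q6 -0.92 yaw 75.8 pos [500.7 242.7  75.6] F [ -6.4 -15.2   7.4] w 8.9
```

```bash
python3 -m crank '[0,0.002,-0.004,0,0,0.003,-0.0057,0,0,0.0033,-0.0055,0,0,0.0035,-0.0053,0]'
python3 -m crank '[0,0.0038,-0.0052,0,0,0.0041,-0.005,0,0,0.0043,-0.0047,0,0,0.0045,-0.0045,0]'
python3 -m crank '[0,0.0048,-0.0043,0,0,0.005,-0.004,0,0,0.0052,-0.0038,0,0,0.0053,-0.0035,0]'
python3 - <<'E'
from h import *
go(517.5,313,138.6)
E
```

```text
t: 59.15
tool_pos: [503.6, 253.6, 96.5]
ee_rot: [0.124, 0.992, -0.002, -0.0]
contact_force: [-7.7, -20.2, 11.8]
gripper_width: 9.3
t: 59.55
tool_pos: [507.9, 269.6, 117.1]
ee_rot: [0.124, 0.992, -0.003, -0.0]
contact_force: [-13.0, -25.3, 23.7]
gripper_width: 8.7
t: 59.95
tool_pos: [513.4, 290.6, 133.3]
ee_rot: [0.124, 0.992, -0.001, 0.001]
contact_force: [-6.3, -13.2, 19.1]
gripper_width: 9.0
t 59.95 turn 0 shift now-axes [ 0.0015  0.0227 -0.0053] after turn [ 0.0015  0.0227 -0.0053] q6 -0.85 yaw 75.8 pos [513.4 290.6 133.3] F [ -6.3 -13.2  19.1] w 9.0
```

```bash
python3 -m crank '[0,0.0055,-0.0045,0,0,0.0055,-0.004,0,0,0,0,0]'
python3 -m crank '[0,0.0055,-0.003,0,0,0.005,-0.0024,0,0,0,0,0]'
python3 - <<'E'
from h import *
go(517.5,313,138.6)
E
```

```text
t: 60.25
tool_pos: [516.3, 302.5, 140.4]
ee_rot: [0.124, 0.992, 0.0, 0.001]
contact_force: [2.6, -2.1, 7.3]
gripper_width: 8.9
t: 60.55
tool_pos: [518.9, 312.6, 145.3]
ee_rot: [0.124, 0.992, 0.0, 0.001]
contact_force: [4.9, -0.9, 3.6]
gripper_width: 8.9
t 60.55 turn 0 shift now-axes [0.0015 0.0001 0.0067] after turn [0.0015 0.0001 0.0067] q6 -0.82 yaw 75.8 pos [518.9 312.6 145.3] F [ 4.9 -0.9  3.6] w 8.9
```

```bash
python3 -m crank '[0,0.001,0,0,0,0,0,0]'
python3 -m crank '[0,0.001,0,0,0,0,0,0]'
```

```text
t: 60.75
tool_pos: [518.9, 312.7, 145.3]
ee_rot: [0.124, 0.992, -0.0, 0.001]
contact_force: [2.5, -7.6, 4.2]
gripper_width: 8.9
t: 60.95
tool_pos: [519.0, 312.8, 145.3]
ee_rot: [0.124, 0.992, -0.001, 0.0]
contact_force: [0.3, -14.9, 7.9]
gripper_width: 8.9
```

Hard stop, so the bin is shut. I'll let go, move up and look.

```bash
python3 -m crank '[0,-0.001,0,0,0,0,0,0,0,0,0,0]'
python3 -m crank '[0,0,0,0,0,0,0,0,0,0,0,0]' 0.04
python3 -m crank '[0,0,-0.02,0,0,0,-0.03,0,0,0,-0.04,0,0,0,-0.04,0,0,0,0,0]'
python3 -m crank '[-0.03,-0.03,0,0,-0.03,-0.03,0,0,-0.03,-0.03,0,0,-0.03,-0.03,0,0,-0.03,-0.03,0,0]'
python3 -m crank '[0,-0.04,0,0,0,-0.04,0,0,0,-0.04,0,0,0,-0.04,0,0,0,-0.04,0,0]'
python3 - <<'E'
from h import *
save("top","t8"); save("scene","s4")
im=cv2.imread("pics/t8.png");cv2.imwrite("pics/t8c.png",cv2.resize(im[160:310,30:220],None,fx=4,fy=4,interpolation=cv2.INTER_CUBIC))
E
```

```text
t: 61.25
tool_pos: [518.9, 312.7, 145.3]
ee_rot: [0.124, 0.992, -0.0, 0.001]
contact_force: [3.2, -5.5, 4.0]
gripper_width: 9.0
t: 61.55
tool_pos: [518.3, 313.5, 144.6]
ee_rot: [0.123, 0.992, 0.0, -0.0]
contact_force: [0.0, -0.6, 0.7]
gripper_width: 28.7
t: 62.05
tool_pos: [519.4, 314.1, 280.9]
ee_rot: [0.123, 0.992, 0.002, 0.003]
contact_force: [0.4, -0.2, -0.2]
gripper_width: 40.0
t: 62.55
tool_pos: [627.7, 129.8, 274.2]
ee_rot: [0.123, 0.992, 0.0, -0.0]
contact_force: [0.6, 0.9, 0.4]
gripper_width: 40.0
t: 63.05
tool_pos: [577.4, -64.0, 274.1]
ee_rot: [0.123, 0.992, 0.0, -0.0]
contact_force: [-0.1, -0.4, -0.1]
gripper_width: 39.9
```

View pics/t8.png

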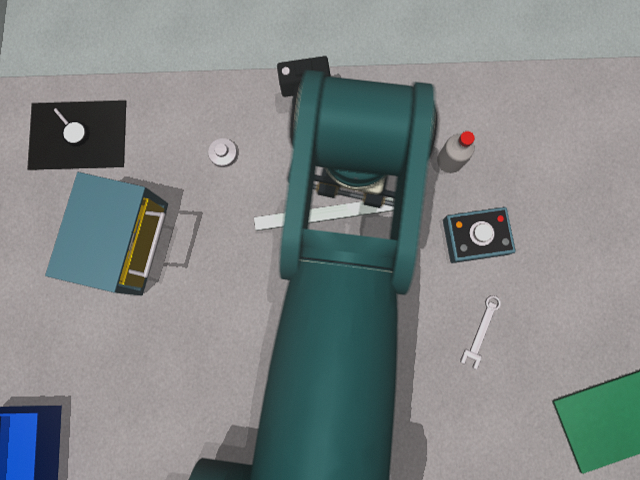

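View pics/t8c.png

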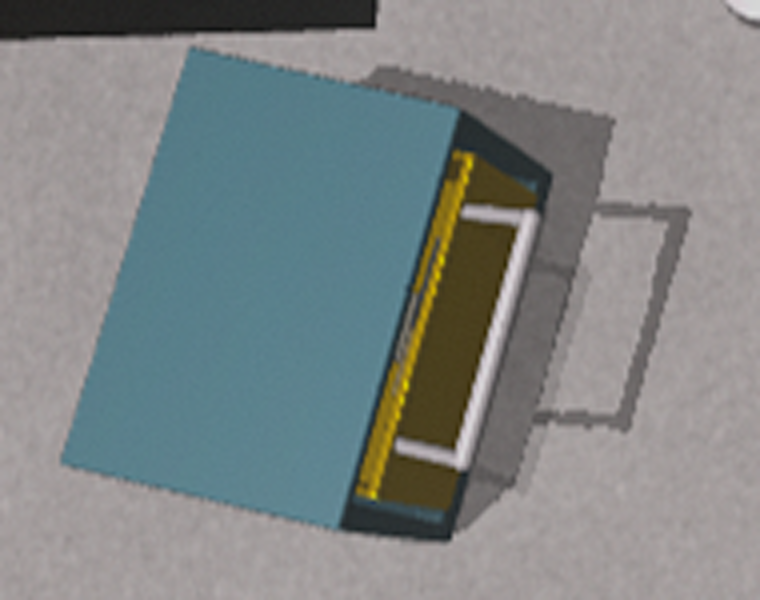

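View pics/s4.png

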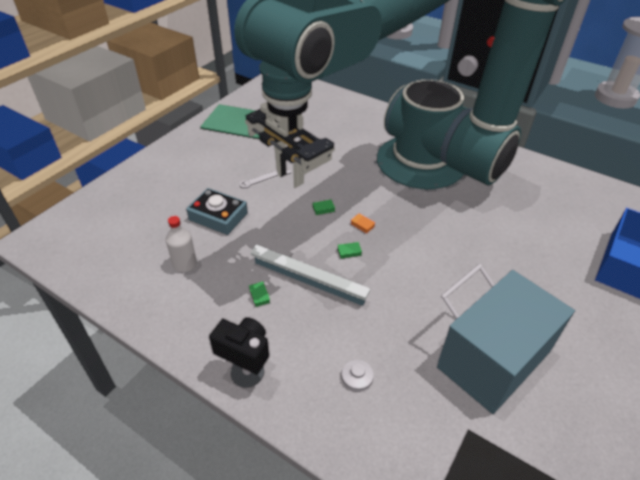

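The bin bar is in the same pixels as at the start, (532,215)–(462,465) in the crop. The slabs show through the slit, the rail is empty, and the bystanders and look-alikes haven't moved. Handing in.

```bash
python3 - <<'E'
from h import *
a=cv2.imread("pics/top0.png").astype(int);b=cv2.imread("pics/t8.png").astype(int)
d=np.abs(a-b).max(2)>40
for n,(x0,y0,x1,y1) in dict(bin=(118,185,170,295),cap=(200,130,245,175),bottle=(435,125,480,175),wrench_head=(480,290,505,320)).items(): print(n,d[y0:y1,x0:x1].sum())
env.job_done()
E
```

```text
bin 70
cap 0
bottle 38
wrench_head 0
the job is handed in; nothing more can be done
```

The job is done and handed in at about 63 s. There is no verdict back, so this rests on my own checks.

- **Slabs:** three were there (sand, dark grey and light grey); the reddish-brown one was absent. I laid them flat along the rail, and a picture taken during the half-press shows all three there.
- **Picture:** I held the key at its first click for about 1.6 s at roughly 5–6 N. I then pressed it 5 mm further to the end stop, where it read 17 N.
- **Bin:** I tipped it out, put all three slabs in and pushed it back to a hard stop. The last top view shows the bar in the same place as at the start, with the slabs visible through the slit.
- **Bystanders:** against the first top view, the steel disc and the wrench head show no changed pixels. The bottle shows 38, which I put down to the arm's shadow and edges. The bin shows 70, which fits slabs now showing in the slit. The bottle looks unmoved in both the top and scene views, and so do the green and orange look-alikes in the scene view.

Two checks were off the mark. The wrist and top cameras disagreed by 2–3 mm on the rail and bar and about 6 mm on the key, so I went by the wrist view or a value between the two. I also pressed the sand slab down with about 26 N for a moment while placing it, and backed off before letting go.

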